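# Slide a fresh sample under the damp box's sprung cover

## Robot

A 7-joint arm with a two-finger parallel gripper is mounted at the origin on the work surface. World frame = base frame: x ahead of the robot, y to its left, z up, the work surface at z = 0. Lengths are in m, angles in degrees, forces in N, time in s.
With the tool pointing down it reaches from about 0.425 to 0.95 m from the base axis. Payload 16.7 kg.
Tool frame: the origin (TCP) lies on the centre line of the jaws, within the pads' length; the fingertips stand 14 mm ahead of it and the grasp point (between the pads) lies 5 mm behind it; z points along the fingers, y is the direction in which the jaws open and shut (so a half turn about z gives the same grasp; the last joint's range is limited). The gripper opens to 94 mm and grips with 3 to 60 N. Pads are 16 mm wide; open, the fingers measure 119 mm over their backs; the gripper's body (75 mm by 177 mm) begins 78 mm behind the grasp point.
Start: joints at [-77.836, 24.414, 4.234, 92.017, -1.954, 63.644, -3.845], TCP at [0.239, 0.631, 0.219] pointing down, gripper open.
Joint ranges: [-163.25, 163.25], [-28.42, 122.38], [-70.27, 78.77], [12.13, 141.07], [-58.53, 238.53], [9.26, 117.41], [-156.51, 156.51]. Speed limits (degrees/s): [108.29, 108.29, 136.94, 136.94, 172.46, 172.46, 172.46].

## Interface

Orientations are given as [roll, pitch, yaw] about the fixed x, y, z axes, in that order (R = Rz(yaw) Ry(pitch) Rx(roll)).
In Python, from workcell import bot gives the robot as it stands. The module is installed in compiled form; this text tells all that it offers.
- The arm moves only by the tool drive_tool, never from a script. Its argument "targets" is a list of rows, each an object of numbers: "tx", "ty", "tz": the shift along the tool's x, y, z in m; "wx", "wy", "wz": the turn, a rotation vector about the tool's x, y, z in rad; "claw": the opening, from -1 (shut) to 1 (fully open). In form: [{"tx": .., "ty": .., "tz": .., "wx": .., "wy": .., "wz": .., "claw": ..}, ...]. A call has 1 to 8 rows; each row shifts and turns the commanded pose from where the row before left it, along the tool's axes as they then stand; what a row does not reach is not made up. A row lasts 1/10 s, in which the tool goes at most 50 mm and 8.59 degrees, less where a joint would pass 70% of its speed; a pose out of reach is approached as far as the arm can. A call is refused whole if a number of a shift passes 0.05 or a number of a turn 0.15, either way. A call with a gripper value outside its range is refused whole. The fingers move at their own pace and stop on an object; "force" is the grip in N (left out, the last holds). Time passes only in rows, so rows that do not move let the fingers close. It gives the time, the measured TCP pose, the force and the opening at its end, in the units of the state.
- bot.state(): the state, without advancing time (a new reading comes with each control period).
- bot.read_camera(name): name is "side" or "top" or "wrist"; returns the picture (420x560x3 uint8, blue, green, red); there is no depth.
- bot.get_calibration(name): a dict with "fovy" (degrees; the focal length in pixels is half the picture's height over the tangent of half this angle, whatever the lens; pixels are square), "cx", "cy" (the principal point, pixels), "R" (3x3) and "t" (3): a world point X has camera coordinates R X + t; the wrist camera has in their place "T_tool_cam" (4x4, takes a point from camera to tool coordinates, whose origin is the TCP and whose axes are the flange's). Camera axes: x right, y down, z forward; pixel columns grow to the right and rows downward; lengths in m; the calibration is good to about 2 mm. A picture is of the moment at which its call begins: read the wrist's pose just before it. get_calibration takes no time and is no camera call.
- bot.close_job(): hands the job in, once; it reports no verdict.
Trained networks look in the newest picture that a camera, given by its name, has taken for a name from the list of things; names that differ only in an ending like _2 or _b are one class to them, and where a whole thing is asked for, a point or a joint stands for the part that bears it (a point fixed in the world has none). Each returns a list of dicts, best first, with "p" (0 to 1); they miss things now and then, are a little off and sometimes report something else, mostly with a low value. They report only what shows in the picture. A call takes as long as a camera call.
- bot.boxes_of(camera, name): "centre" ([row, column] in pixels, amid what is visible of it).
The state is a dict: "time_s": time; "joints": joint angles; "qd": joint speeds; "joint_torque": joint torques, N m; "ee_pos": TCP position; "orientation": TCP orientation; "ft_force": force on the tool from outside, world axes, zero at the start; "ft_torque": the same for the moment, N m; "opening": finger opening in m.
Only numpy, scipy, OpenCV 4.12 (cv2) and the standard library are available. Lean on these libraries where they do the work, as an engineer would, in place of code of your own. Each camera call takes 0.05 s, during which the arm holds its last target.

## Task

Put the freshly cast sample away in the damp box: push its mould along the loading board to the mouth, then hold the sprung cover up by its yellow lip with one fingertip while the other fingertip pushes the mould in between the runners until it is wholly under the cover, and draw back so that the cover shuts behind it. The cast is still wet, so only push the mould: never grip, lift or tip it, and let the cover neither press nor drop on it. Leave the cured sample inside the box and everything else on the table where they are.

Things in the scene. Friction and masses are not known exactly. Their poses are not given: they have to be found in the camera images.
- dampbox: Damp box fixed to the table: grey steel tray, clear hinged cover, plywood loading board. Origin at table height, midway between the runners, in the plane of the mouth. +y runs along the runners into the box (roughly away from the robot), +x across them to the hinge (roughly to the robot's right), z up. Box: y 0 to 232 mm, x -40 to 163. Board: y -165 to 0, x -42 to 42. Mouth: x -31 to 45. All offsets below are in this frame.
- board_mid (a point): Middle of the loading board's top, at (0, -82) mm, 12 mm above the table; the box's floor is level with it. Two aluminium runners, tops 17 mm above the table, run from y = -165 to 222, inner faces at x = -30 and +30.
- kerb_end (a point): Mouth end of the top edge of the tray's front kerb, 20 mm above the table; the kerb runs at x = -40 to -36 from y = 0 to 232. Above it the front is closed only by the cover, and so is the mouth.
- cover (a joint): Opening angle of the cover, rad: 0 shut, 0.9 at most. Hinge along the back (x = 157, 62 mm above the table). 0.3 kg with damped closing springs: about 3 N up at the lip starts it, 4 to 5 N holds it at 0.3 rad; let go, it falls shut within a second. A fingertip slanting down and pushed in under the slippery lip wedges it up. At 0.15 rad the mould would just pass under its end skirt; give it 0.20 or more.
- lip_end (a point): Mouth end of the straight part of the outer edge (underside) of the cover's yellow lift lip (slippery plastic, friction 0.15); shut, at (-52, 34) mm, 45 mm above the table. The lip, 2 mm thick, runs along the front from y = 34 to 230, sloping 42 degrees down and inward from here to x = -32, 28 mm above the table; from y = 34 back to 12 it turns up by 10 mm. The point moves with the cover.
- lip_mid (a point): The same edge of the lip, half-way along (y = 132 mm).
- skirt (a point): On the lower edge of the cover's clear end skirt with its black seal, which bars the mouth when shut: at y 1 to 4 mm, hanging to 15 mm above the table from x = -6 to 45; its front corner is cut away, rising to 38 mm at x = -31, so that a slanting finger passes. Clear front skirt at x = -31, clear top 57 to 63 mm above the table. The point moves with the cover.
- mould_mid (a point): Centre (half-way up, 23 mm above the table) of the fresh sample's mould: plywood frame 56 mm wide across the runners, 48 mm long along them, 22 mm high, filled with dark wet concrete, about 0.16 kg. It stands on the loading board between the runners, 2 mm play each side. Wholly in, its centre is at least 29 mm past the mouth; no stop inside but the cured sample.
- cured_mid (a point): Centre of a like mould with a pale, cured sample, standing between the same runners at the far end inside the box (its centre 175 to 195 mm past the mouth), same size. Not to be moved.
- spare_mid (a point): Centre of a like mould with a reddish sample, on the table. Not to be moved.
- sprayer: White spray bottle, 66 mm across, 190 mm tall; origin under its centre. Bystander.
- tub: Clear open mixing tub, 96 mm across, 75 mm tall; origin under its centre. Bystander.
- knife: Flat spatula with a wooden handle, 200 mm long, lying flat along its x axis; origin under its middle. Bystander.
- brush: Wooden-handled brush, 180 mm long, lying flat along its x axis; origin under its middle. Bystander.
- tape: Roll of dark tape lying flat, 76 mm across, 20 mm high; origin under its centre. Bystander.
- pail: White open pail, 150 mm across, 150 mm tall; origin under its centre. Bystander.

How it is judged (in metres and radians):
On the way, in this order (a step that is already met when the one before it is completed fails the run):
1. a finger holds the cover up while the mould still waits outside the mouth (contact force between the fingers and cover above 0.3 N and value of joint cover above 0.15 rad and y of mould_mid in the frame of dampbox below -0.02 m), for 0.2 s.
2. the mould is pushed wholly under the cover while a finger still holds the cover up (contact force between the fingers and cover above 0.3 N and value of joint cover above 0.1 rad and y of mould_mid in the frame of dampbox above 0.029 m), for 0.1 s.
At the end, for the whole second after the job is handed in: The mould stands level between the runners and at rest, its centre 29 to 150 mm past the mouth, and the cover is shut (below 0.03 rad) with the cured sample within 10 mm of where it was (value of joint cover below 0.03 rad and y of mould_mid in the frame of dampbox between 0.029 and 0.15 m and x of mould_mid in the frame of dampbox between -0.006 and 0.006 m and z of mould_mid in the frame of dampbox below 0.027 m and angle between mould_mid's own z axis and vertical below 0.05 rad and linear speed of mould below 0.01 m/s and distance of cured_mid from where it was at the start of the episode below 0.01 m); the robot touches nothing.
It fails at once if the mould is lifted (centre more than 8 mm above its height on the board) or tipped by more than 0.15 rad (z of mould_mid in the frame of dampbox above 0.031 m or angle between mould_mid's own z axis and vertical above 0.15 rad).
It fails at once if the mould is gripped: fingers press on two opposite sides at once ((contact force between the fingers and mould_c1 above 0.5 N and contact force between the fingers and mould_c2 above 0.5 N) or (contact force between the fingers and mould_c3 above 0.5 N and contact force between the fingers and mould_c4 above 0.5 N)).
It fails at once if the cover presses or drops on the mould, or the mould is rammed against it (over 2 N) (contact force between cover and mould above 2 N).
It fails at once if the cured sample inside is shoved (more than 10 mm) (distance of cured_mid from where it was at the start of the episode above 0.01 m).
It fails at once if another thing on the table is disturbed (moved more than 25 mm) (distance of any of spare_mid, sprayer, tub, knife, brush, tape, pail from where it was at the start of the episode above 0.025 m).
It also fails if it takes over 58 s, if anything falls off the work surface, if the arm or the gripper's body presses on something with over 40 N, if the wrist force passes 120 N, or if a joint passes its speed limit or range.

## Working session

There is one attempt and no reset: what is moved stays moved. The work goes in short steps, Python scripts to look and compute and a tool call to move; the robot and the scene stay as the last step left them, time stands still between calls to the robot, and variables do not carry over. Pictures are saved under pics/ and viewed, and the job is handed in when it is done.

Besides the shell and the picture viewer there is one more tool, called after ">>>" by a JSON object that holds its "op" and its "data", one argument or row to a line. drive_tool: Moves the arm, as the interface text tells. Its arguments: {"type":"object","properties":{"targets":{"type":"array","items":{"type":"object","properties":{"tx":{"type":"number"},"ty":{"type":"number"},"tz":{"type":"number"},"wx":{"type":"number"},"wy":{"type":"number"},"wz":{"type":"number"},"claw":{"type":"number"}}}},"force":{"type":"number"}},"required":["targets"]}

```bash
mkdir -p pics
python3 - <<'E'
from workcell import bot
import cv2, numpy as np
s=bot.state(); print(s)
for c in ["side","top","wrist"]:
    im=bot.read_camera(c); cv2.imwrite(f"pics/{c}0.png",im)
    k=bot.get_calibration(c); print(c,k)
    for n in ["dampbox","cover","mould_mid","cured_mid","spare_mid","lip_end","lip_mid","skirt","board_mid","kerb_end"]:
        try: print(n,[(np.round(d["centre"]).tolist(),round(d["p"],2)) for d in bot.boxes_of(c,n)][:3])
        except Exception as e: print(n,e)
E
```

```text
{'time_s': 0.0, 'joints': array([-77.83445664,  24.44886902,   4.23378042,  92.05404902,
        -1.95187047,  63.6440474 ,  -3.84350206]), 'qd': array([-0.06191042,  0.07854655,  0.0371755 , -0.03645596, -0.14220739,
       -0.04378557, -0.10443088]), 'joint_torque': array([ 2.67183008e-03, -9.35807061e+01,  3.66915599e+00, -4.54194331e+01,
       -4.85894561e-02,  2.02302088e-02,  5.52837980e-05]), 'ee_pos': array([0.2388491 , 0.63085671, 0.21877208]), 'orientation': array([-1.79925657e+02,  8.18036783e-03,  1.59266538e+02]), 'ft_force': array([-0.95238628, -0.13909226,  0.41435172]), 'ft_torque': array([ 0.02151328, -0.02130718, -0.03657319]), 'opening': 0.09401303585481804}
side {'fovy': 49.06476155137632, 'cx': 274.85144529300715, 'cy': 209.03360221114204, 'R': array([[ 0.90374453, -0.42763161,  0.01941699],
       [-0.27757088, -0.61993463, -0.73391788],
       [ 0.32588376,  0.65788468, -0.67896062]]), 't': array([-0.49543324,  0.18755328,  1.18848098])}
dampbox [([222.0, 316.0], 0.97)]
cover [([212.0, 323.0], 0.95)]
mould_mid [([225.0, 259.0], 0.55)]
cured_mid []
spare_mid [(
[... 738 characters left out ...]
kirt [([160.0, 287.0], 0.61)]
board_mid [([169.0, 280.0], 0.84)]
kerb_end [([166.0, 282.0], 0.96), ([258.0, 436.0], 0.52)]
wrist {'fovy': 63.65074961035316, 'cx': 279.06231619801747, 'cy': 206.4632487912108, 'T_tool_cam': array([[ 6.69151342e-04, -9.60499806e-01, -2.78279851e-01,
         8.13548076e-02],
       [ 9.99999063e-01,  3.10294411e-04,  1.33359635e-03,
        -2.14910609e-04],
       [-1.19457036e-03, -2.78280482e-01,  9.60499113e-01,
        -1.65207174e-01],
       [ 0.00000000e+00,  0.00000000e+00,  0.00000000e+00,
         1.00000000e+00]])}
dampbox []
cover []
mould_mid []
cured_mid []
spare_mid [([407.0, 136.0], 0.83)]
lip_end []
lip_mid []
skirt []
board_mid []
kerb_end []
```

View pics/side0.png

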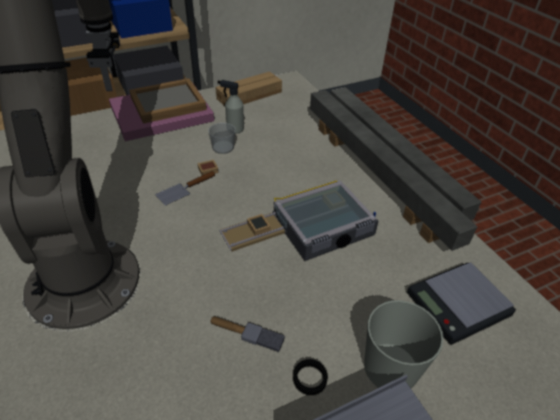

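View pics/top0.png

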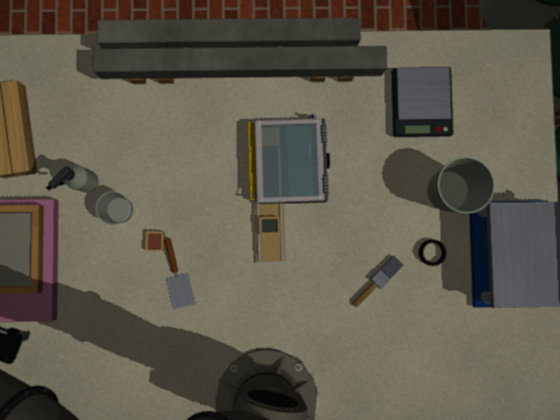

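Run:
```python
import cv2
s=cv2.imread('pics/side0.png');t=cv2.imread('pics/top0.png')
cv2.imwrite('pics/s0z.png',cv2.resize(s[160:300,200:400],None,fx=4,fy=4,interpolation=cv2.INTER_CUBIC))
cv2.imwrite('pics/t0z.png',cv2.resize(t[90:250,200:370],None,fx=4,fy=3.75,interpolation=cv2.INTER_CUBIC))
```

```text
(no output)
```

View pics/s0z.png

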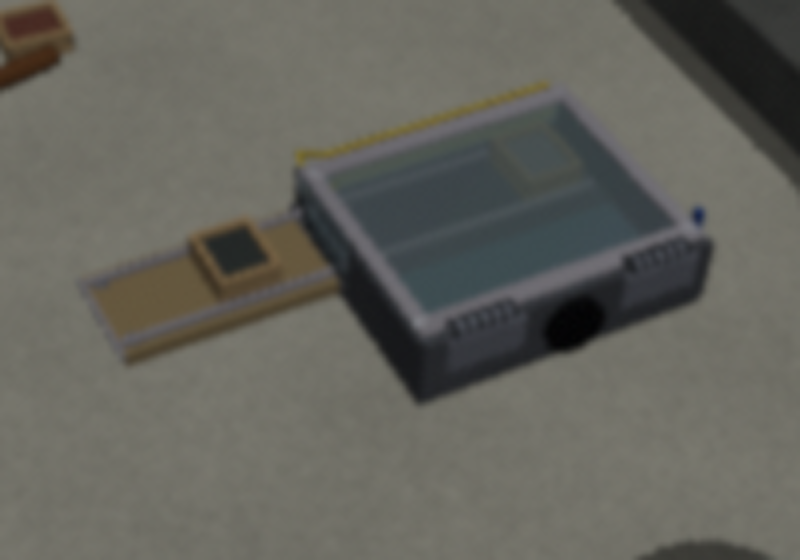

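View pics/t0z.png

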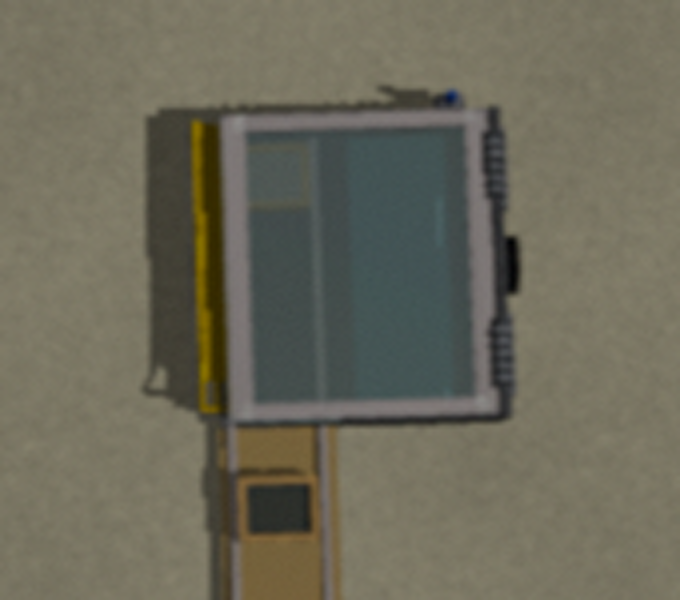

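```bash
cat > h.py <<'E'
import numpy as np, cv2
from scipy.optimize import least_squares
from scipy.spatial.transform import Rotation as Ro
from workcell import bot
def Rt(o): return Ro.from_euler('xyz',o,degrees=True).as_matrix()
def cam(name,pos=None,ori=None):
    k=bot.get_calibration(name); f=210/np.tan(np.radians(k['fovy'])/2)
    if name=='wrist':
        T=np.eye(4);T[:3,:3]=Rt(ori);T[:3,3]=pos
        M=np.linalg.inv(T@k['T_tool_cam']);R,t=M[:3,:3],M[:3,3]
    else: R,t=np.array(k['R']),np.array(k['t'])
    return f,k['cx'],k['cy'],R,t
def proj(c,X):
    f,cx,cy,R,t=c; p=R@np.asarray(X)+t
    return np.array([cx+f*p[0]/p[2],cy+f*p[1]/p[2]])   # u,v
def ray(c,u,v):
    f,cx,cy,R,t=c; d=R.T@np.array([(u-cx)/f,(v-cy)/f,1]); return -R.T@t,d
def atz(c,u,v,z):
    o,d=ray(c,u,v); return o+d*(z-o[2])/d[2]
def b2w(p,b):  # p=(x,y,yaw of box x axis)
    x,y,a=p;c,s=np.cos(a),np.sin(a);b=np.asarray(b,float)/1000
    return np.array([x+c*b[0]-s*b[1],y+s*b[0]+c*b[1],b[2]])
def fit(obs,p0):
    # obs: (cam,(u,v),(bx,by,bz)mm)
    fun=lambda p:np.concatenate([proj(c,b2w(p,b))-uv for c,uv,b in obs])
    r=least_squares(fun,p0,loss='soft_l1'); return r.x,r.fun.reshape(-1,2)
E
python3 - <<'E'
from h import *
T=cam('top');S=cam('side')
zt=lambda u,v:(200+u/4-.4,90+v/3.75-.4)
zs=lambda u,v:(200+u/4-.4,160+v/4-.4)
obs=[(T,zt(193,122),(-52,230,45)),(T,zt(203,412),(-52,12,55)),(T,zt(237,424),(-30,0,17)),(T,zt(322,424),(30,0,17)),
(S,zs(80,280),(-42,-165,12)),(S,zs(128,348),(42,-165,12)),(S,zs(548,84),(-52,230,45)),(S,zs(298,153),(-52,12,55))]
p,r=fit(obs,[.6,0,-1.57]);print(p,np.degrees(p[2]));print(r.round(1))
for c,uv in((T,zt(279,509)),(S,zs(237,250))):
    X=atz(c,*uv,.034);a=p[2];d=X[:2]-p[:2];print('mould box',d@[np.cos(a),np.sin(a)],d@[-np.sin(a),np.cos(a)])
for b in[(0,-82,12),(-52,34,45)]:print(b2w(p,b))
E
```

```text
[ 0.55083077 -0.0162103  -1.54889074] -88.74490257919086
[[ 0.  -0.2]
 [-0.2 -1.1]
 [-0.4  0.9]
 [-0.6  0.2]
 [ 0.6 -0.3]
 [-0.1  2.3]
 [-0.2  0.6]
 [ 0.   0.7]]
mould box -0.0010398329094244982 -0.06383834843397271
mould box -0.0007462714008653577 -0.06186953809095719
[ 0.46885044 -0.01800641  0.012     ]
[0.58368361 0.03652196 0.045     ]
```

>>> {"op": "drive_tool", "data": {
  "targets": [
    {"wz": 0.15,"claw": -1},
    {"wz": 0.15,"claw": -1},
    {"wz": 0.15,"claw": -1},
    {"wz": 0.15,"claw": -1},
    {"wz": 0.15,"claw": -1},
    {"wz": 0.15,"claw": -1},
    {"wz": 0.15,"claw": -1},
    {"wz": 0.137,"claw": -1}
  ]
}}

```text
validation failed for argument at $.ta...
```

>>> {"op": "drive_tool", "data": {
  "targets": [
    {"tx": -0.035,"ty": 0.012,"claw": -1},
    {"tx": -0.035,"ty": 0.012,"claw": -1},
    {"tx": -0.035,"ty": 0.012,"claw": -1},
    {"tx": -0.035,"ty": 0.012,"claw": -1},
    {"tx": -0.035,"ty": 0.012,"claw": -1},
    {"tx": -0.035,"ty": 0.012,"claw": -1},
    {"tx": -0.035,"ty": 0.012,"claw": -1},
    {"tx": -0.035,"ty": 0.012,"claw": -1}
  ]
}}

```text
validation failed for argument at $.ta...
```

>>> {"op": "drive_tool", "data": {
  "targets": [
    {"tx": 0,"ty": 0,"tz": 0,"wx": 0,"wy": 0,"wz": 0.15,"claw": -1},
    {"tx": 0,"ty": 0,"tz": 0,"wx": 0,"wy": 0,"wz": 0.15,"claw": -1},
    {"tx": 0,"ty": 0,"tz": 0,"wx": 0,"wy": 0,"wz": 0.15,"claw": -1},
    {"tx": 0,"ty": 0,"tz": 0,"wx": 0,"wy": 0,"wz": 0.15,"claw": -1},
    {"tx": 0,"ty": 0,"tz": 0,"wx": 0,"wy": 0,"wz": 0.15,"claw": -1},
    {"tx": 0,"ty": 0,"tz": 0,"wx": 0,"wy": 0,"wz": 0.15,"claw": -1},
    {"tx": 0,"ty": 0,"tz": 0,"wx": 0,"wy": 0,"wz": 0.15,"claw": -1},
    {"tx": 0,"ty": 0,"tz": 0,"wx": 0,"wy": 0,"wz": 0.137,"claw": -1}
  ]
}}

```text
time_s: 2.45
ee_pos: [0.2389, 0.6313, 0.2195]
orientation: [-180.0, -0.0, 90.9]
ft_force: [-0.6, 0.4, 0.2]
opening: 0.0334
```

>>> {"op": "drive_tool", "data": {
  "targets": [
    {"tx": -0.035,"ty": 0.014,"tz": 0,"wx": 0,"wy": 0,"wz": 0,"claw": -1},
    {"tx": -0.035,"ty": 0.014,"tz": 0,"wx": 0,"wy": 0,"wz": 0,"claw": -1},
    {"tx": -0.035,"ty": 0.014,"tz": 0,"wx": 0,"wy": 0,"wz": 0,"claw": -1},
    {"tx": -0.035,"ty": 0.014,"tz": 0,"wx": 0,"wy": 0,"wz": 0,"claw": -1},
    {"tx": -0.035,"ty": 0.014,"tz": 0,"wx": 0,"wy": 0,"wz": 0,"claw": -1},
    {"tx": -0.035,"ty": 0.014,"tz": 0,"wx": 0,"wy": 0,"wz": 0,"claw": -1},
    {"tx": -0.035,"ty": 0.014,"tz": 0,"wx": 0,"wy": 0,"wz": 0,"claw": -1},
    {"tx": -0.035,"ty": 0.014,"tz": 0,"wx": 0,"wy": 0,"wz": 0,"claw": -1}
  ]
}}

```text
time_s: 3.25
ee_pos: [0.3574, 0.3524, 0.2197]
orientation: [180.0, -0.0, 91.3]
ft_force: [0.3, 0.0, 0.8]
opening: 0.0003
```

>>> {"op": "drive_tool", "data": {
  "targets": [
    {"tx": -0.035,"ty": 0.014,"tz": 0,"wx": 0,"wy": 0,"wz": 0,"claw": -1},
    {"tx": -0.035,"ty": 0.014,"tz": 0,"wx": 0,"wy": 0,"wz": 0,"claw": -1},
    {"tx": -0.035,"ty": 0.014,"tz": 0,"wx": 0,"wy": 0,"wz": 0,"claw": -1},
    {"tx": -0.035,"ty": 0.014,"tz": 0,"wx": 0,"wy": 0,"wz": 0,"claw": -1},
    {"tx": -0.035,"ty": 0.014,"tz": 0,"wx": 0,"wy": 0,"wz": 0,"claw": -1},
    {"tx": -0.035,"ty": 0.014,"tz": 0,"wx": 0,"wy": 0,"wz": 0,"claw": -1},
    {"tx": -0.035,"ty": 0.014,"tz": 0,"wx": 0,"wy": 0,"wz": 0,"claw": -1},
    {"tx": -0.035,"ty": 0.014,"tz": 0,"wx": 0,"wy": 0,"wz": 0,"claw": -1}
  ]
}}

```text
time_s: 4.05
ee_pos: [0.4756, 0.0749, 0.2198]
orientation: [180.0, -0.0, 91.3]
ft_force: [-0.1, 0.9, -0.2]
opening: 0.0005
```

>>> {"op": "drive_tool", "data": {
  "targets": [
    {"tx": -0.03,"ty": 0,"tz": 0.02,"wx": 0,"wy": 0,"wz": 0,"claw": -1},
    {"tx": -0.03,"ty": 0,"tz": 0.02,"wx": 0,"wy": 0,"wz": 0,"claw": -1},
    {"tx": -0.01,"ty": 0,"tz": 0.01,"wx": 0,"wy": 0,"wz": 0,"claw": -1},
    {"tx": 0,"ty": 0,"tz": 0,"wx": 0,"wy": 0,"wz": 0,"claw": -1},
    {"tx": 0,"ty": 0,"tz": 0,"wx": 0,"wy": 0,"wz": 0,"claw": -1}
  ]
}}

```text
time_s: 4.55
ee_pos: [0.4769, 0.0067, 0.1698]
orientation: [180.0, 0.0, 91.2]
ft_force: [-0.6, -0.6, -0.4]
opening: 0.0006
```

Run:
```python
from h import *
s=bot.state();print(s['joints'].round(1),s['ee_pos'].round(4),s['orientation'].round(2))
np.save('w1.npy',np.r_[s['ee_pos'],s['orientation']])
im=bot.read_camera('wrist');cv2.imwrite('pics/w1.png',im)
c=cam('wrist',s['ee_pos'],s['orientation']);p=[0.55083077,-0.0162103,-1.54889074]
im=cv2.resize(im,None,fx=1.4,fy=1.4,interpolation=cv2.INTER_CUBIC)
for b in[(-52,34,45),(-52,230,45),(-52,132,45),(-42,-165,12),(42,-165,12),(-30,-165,17),(30,-165,17),(-30,0,17),(30,0,17),(-32,34,28)]:
    u=proj(c,b2w(p,b))*1.4;print(b,(u/1.4).round());cv2.circle(im,tuple(int(q) for q in u),3,(0,0,255),1)
cv2.imwrite('pics/w1a.png',im)
```

```text
[-45.2  10.6  41.5 121.6  -9.1  50.8   2.8] [0.4769 0.0067 0.1698] [180.     0.    91.24]
(-52, 34, 45) [403. 173.]
(-52, 230, 45) [629. 173.]
(-52, 132, 45) [516. 173.]
(-42, -165, 12) [185. 177.]
(42, -165, 12) [191. 257.]
(-30, -165, 17) [184. 190.]
(30, -165, 17) [189. 248.]
(-30, 0, 17) [355. 190.]
(30, 0, 17) [351. 248.]
(-32, 34, 28) [394. 191.]
```

View pics/w1a.png

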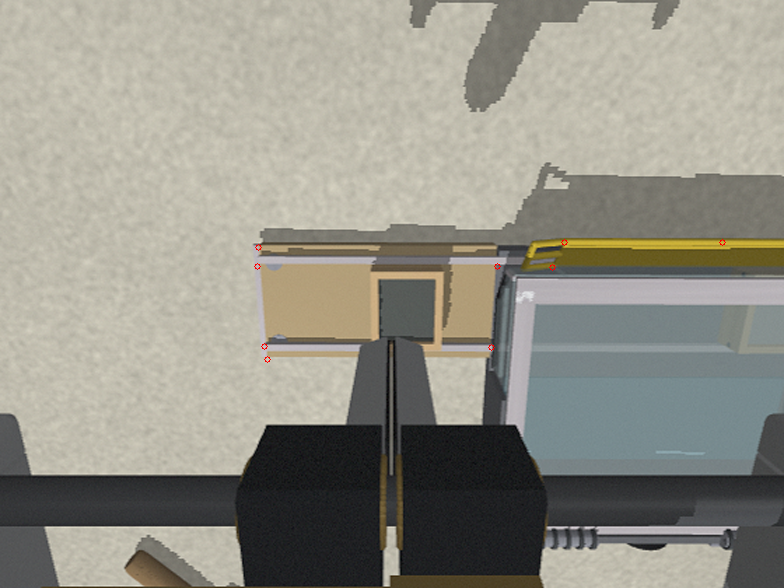

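Run:
```python
import cv2
im=cv2.imread('pics/w1.png');cv2.imwrite('pics/w1z.png',cv2.resize(im[160:270,170:430],None,fx=3,fy=3,interpolation=cv2.INTER_CUBIC))
```

```text
(no output)
```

View pics/w1z.png

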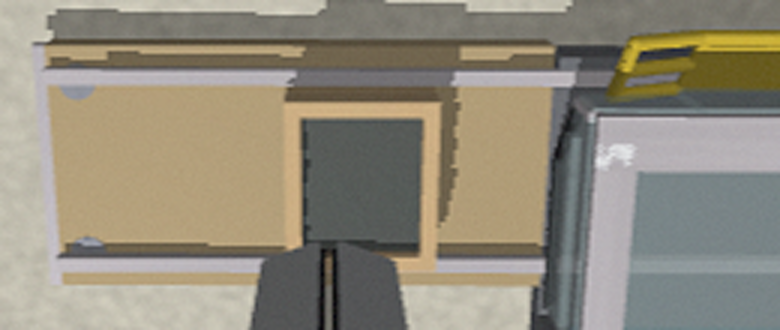

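Run:
```python
from h import *
w=np.load('w1.npy');W=cam('wrist',w[:3],w[3:]);T=cam('top');S=cam('side')
z=lambda u,v:(170+u/3-.33,160+v/3-.33)
obs=[(W,z(38,43),(-42,-165,12)),(W,z(60,284),(42,-165,12)),(W,z(553,45),(-42,0,12)),(W,z(543,285),(42,0,12)),(W,z(690,33),(-52,34,45)),
(W,z(180,84),(-30,-115,17)),(W,z(180,256),(30,-115,17)),(W,z(545,256),(30,0,17))]
p,r=fit(obs,[.55,-.016,-1.549]);print(p,np.degrees(p[2]));print(r.round(1))
a=p[2]
for uv in[(287,102),(442,100),(437,258)]:
    d=atz(W,*z(*uv),.034)[:2]-p[:2];print('mould',d@[np.cos(a),np.sin(a)],d@[-np.sin(a),np.cos(a)])
```

```text
[ 0.54888155 -0.01353036 -1.54841642] -88.71772572256343
[[ 0.1  0.3]
 [-0.8 -0. ]
 [-1.  -0.3]
 [-2.6 -0.3]
 [ 1.3 -0.6]
 [ 4.3 -0.1]
 [ 6.5  0.5]
 [-1.6  0.5]]
mould -0.02823503166733245 -0.08408955779569471
mould -0.02887398292196867 -0.03677285851320463
mould 0.02307371563963075 -0.03675079440709504
```

Run:
```python
from h import *
w=np.load('w1.npy');W=cam('wrist',w[:3],w[3:])
z=lambda u,v:(170+u/3-.33,160+v/3-.33)
obs=[(W,z(38,43),(-42,-165,12)),(W,z(60,284),(42,-165,12)),(W,z(553,45),(-42,0,12)),(W,z(543,285),(42,0,12)),(W,z(690,33),(-52,34,45)),(W,z(545,256),(30,0,17)),(W,z(548,84),(-30,0,17))]
p,r=fit(obs,[.55,-.016,-1.549]);print(p,np.degrees(p[2]));print(r.round(1))
a=p[2]
for uv in[(287,102),(442,100),(437,258)]:
    d=atz(W,*z(*uv),.034)[:2]-p[:2];print('mould',d@[np.cos(a),np.sin(a)],d@[-np.sin(a),np.cos(a)])
print(b2w(p,(0,-110,25)),b2w(p,(0,-55,25)))
```

```text
[ 0.54933223 -0.01353937 -1.54689926] -88.63079887094783
[[ 0.6  0.6]
 [-0.2  0.2]
 [-0.6 -0.3]
 [-2.1 -0.3]
 [ 1.8 -0.6]
 [-1.1  0.5]
 [ 1.4 -0. ]]
mould -0.028382349090626806 -0.08449695461519491
mould -0.028949512644884837 -0.03717934039809685
mould 0.022998159605562493 -0.03723608924549982
[ 0.43936364 -0.01616779  0.025     ] [ 0.49434793 -0.01485358  0.025     ]
```

>>> {"op": "drive_tool", "data": {
  "targets": [
    {"tx": -0.023,"ty": -0.0335,"tz": 0,"wx": 0,"wy": 0,"wz": 0,"claw": -1},
    {"tx": 0,"ty": 0,"tz": 0.03,"wx": 0,"wy": 0,"wz": 0,"claw": -1},
    {"tx": 0,"ty": 0,"tz": 0.04,"wx": 0,"wy": 0,"wz": 0,"claw": -1},
    {"tx": 0,"ty": 0,"tz": 0.03,"wx": 0,"wy": 0,"wz": 0,"claw": -1},
    {"tx": 0,"ty": 0,"tz": 0,"wx": 0,"wy": 0,"wz": 0,"claw": -1},
    {"tx": 0,"ty": 0,"tz": 0,"wx": 0,"wy": 0,"wz": 0,"claw": -1}
  ]
}}

```text
time_s: 5.2
ee_pos: [0.4441, -0.0171, 0.0703]
orientation: [-180.0, 0.0, 91.3]
ft_force: [0.6, -0.6, -0.1]
opening: 0.0005
```

Run:
```python
from h import *
s=bot.state();print(s['joints'].round(1),s['ee_pos'].round(4),s['orientation'].round(2))
im=bot.read_camera('wrist');cv2.imwrite('pics/w2.png',im[80:400])
```

```text
[-38.5  18.5  38.1 129.9 -19.1  36.8  14.8] [ 0.4441 -0.0171  0.0703] [-1.7998e+02  2.0000e-02  9.1280e+01]
```

View pics/w2.png

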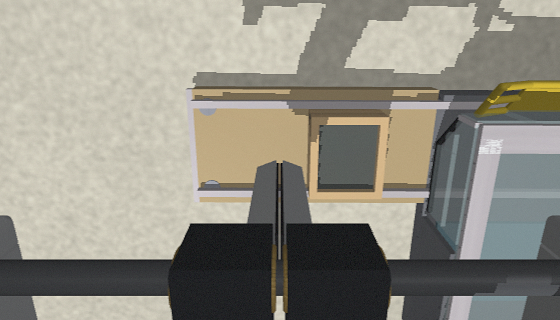

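>>> {"op": "drive_tool", "data": {
  "targets": [
    {"tx": 0,"ty": 0,"tz": 0.02,"wx": 0,"wy": 0,"wz": 0,"claw": -1},
    {"tx": 0,"ty": 0,"tz": 0.014,"wx": 0,"wy": 0,"wz": 0,"claw": -1},
    {"tx": 0,"ty": 0.004,"tz": 0,"wx": 0,"wy": 0,"wz": 0,"claw": -1},
    {"tx": 0,"ty": 0.004,"tz": 0,"wx": 0,"wy": 0,"wz": 0,"claw": -1},
    {"tx": 0,"ty": 0.004,"tz": 0,"wx": 0,"wy": 0,"wz": 0,"claw": -1},
    {"tx": 0,"ty": 0.004,"tz": 0,"wx": 0,"wy": 0,"wz": 0,"claw": -1},
    {"tx": 0,"ty": 0.004,"tz": 0,"wx": 0,"wy": 0,"wz": 0,"claw": -1}
  ]
}}

```text
time_s: 5.95
ee_pos: [0.4643, -0.0168, 0.036]
orientation: [180.0, -0.0, 91.3]
ft_force: [-2.1, 0.1, 0.9]
opening: 0.0007
```

Run:
```python
from h import *
s=bot.state();print(s['joints'].round(1),s['ee_pos'].round(4),s['orientation'].round(2),s['ft_force'])
im=bot.read_camera('wrist');cv2.imwrite('pics/w3.png',im[80:400])
```

```text
[-34.   24.1  33.9 128.5 -24.3  33.6  19.4] [ 0.4643 -0.0168  0.036 ] [ 1.7997e+02 -1.0000e-02  9.1270e+01] [-2.13031771  0.07817072  0.89017638]
```

View pics/w3.png

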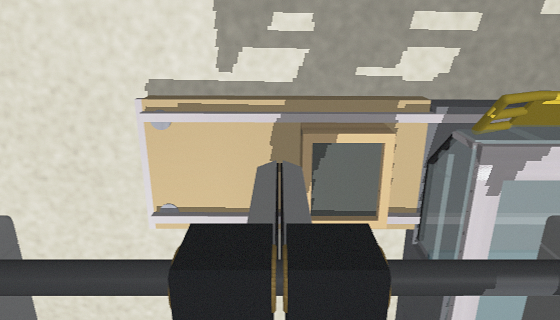

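```bash
cat >> h.py <<'E'
P=np.array([.550,-.0145,np.radians(-88.7)])
def w2b(X):
    a=P[2];d=np.asarray(X[:2])-P[:2];return (1000*np.array([d@[np.cos(a),np.sin(a)],d@[-np.sin(a),np.cos(a)]])).round(1)
E
python3 - <<'E'
from h import *
s=bot.state();W=cam('wrist',s['ee_pos'],s['orientation'])
im=cv2.imread('pics/w3.png');cv2.imwrite('pics/w3z.png',cv2.resize(im[80:160,270:470],None,fx=4,fy=4,interpolation=cv2.INTER_CUBIC))
for uv in[(302,211),(395,209)]:print(w2b(atz(W,*uv,.034)))
for b in [(-42,0,12),(-42,-165,12),(42,-165,12)]:print(b,proj(W,b2w(P,b)))
E
```

```text
[-30.2 -73.1]
[-31.3 -25.2]
(-42, 0, 12) [428.34297767 179.91110135]
(-42, -165, 12) [138.39246883 179.85911269]
(42, -165, 12) [153.5858702 309.1926409]
```

View pics/w3z.png

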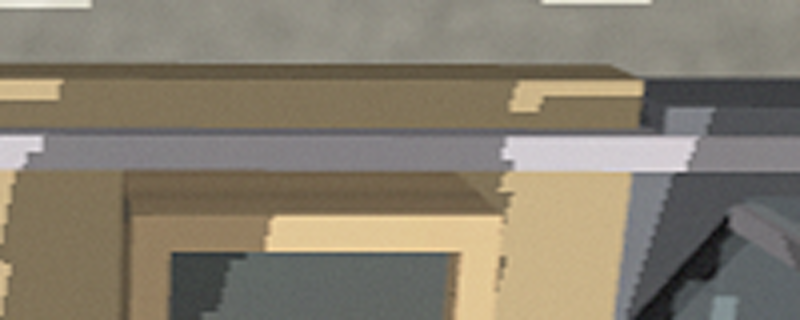

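>>> {"op": "drive_tool", "data": {
  "targets": [
    {"tx": 0,"ty": 0.004,"tz": 0,"wx": 0,"wy": 0,"wz": 0,"claw": -1},
    {"tx": 0,"ty": 0.004,"tz": 0,"wx": 0,"wy": 0,"wz": 0,"claw": -1},
    {"tx": 0,"ty": 0.004,"tz": 0,"wx": 0,"wy": 0,"wz": 0,"claw": -1},
    {"tx": 0,"ty": 0.004,"tz": 0,"wx": 0,"wy": 0,"wz": 0,"claw": -1},
    {"tx": 0,"ty": 0.002,"tz": 0,"wx": 0,"wy": 0,"wz": 0,"claw": -1},
    {"tx": 0,"ty": 0,"tz": 0,"wx": 0,"wy": 0,"wz": 0,"claw": -1},
    {"tx": 0,"ty": -0.012,"tz": 0,"wx": 0,"wy": 0,"wz": 0,"claw": -1},
    {"tx": 0,"ty": 0,"tz": -0.03,"wx": 0,"wy": 0,"wz": 0,"claw": -1}
  ]
}}

```text
time_s: 6.8
ee_pos: [0.4659, -0.0173, 0.0634]
orientation: [-179.7, 0.1, 91.2]
ft_force: [0.9, 0.7, 0.5]
opening: 0.0005
```

Run:
```python
from h import *
s=bot.state();W=cam('wrist',s['ee_pos'],s['orientation']);print(s['ee_pos'],s['ft_force'],w2b(s['ee_pos']))
im=bot.read_camera('wrist');cv2.imwrite('pics/w4.png',im[80:400])
cv2.imwrite('pics/w4z.png',cv2.resize(im[160:280,250:450],None,fx=4,fy=4,interpolation=cv2.INTER_CUBIC))
```

```text
[ 0.46591715 -0.01725187  0.06344648] [0.86201529 0.707934   0.46115256] [  0.8 -84.1]
```

View pics/w4z.png

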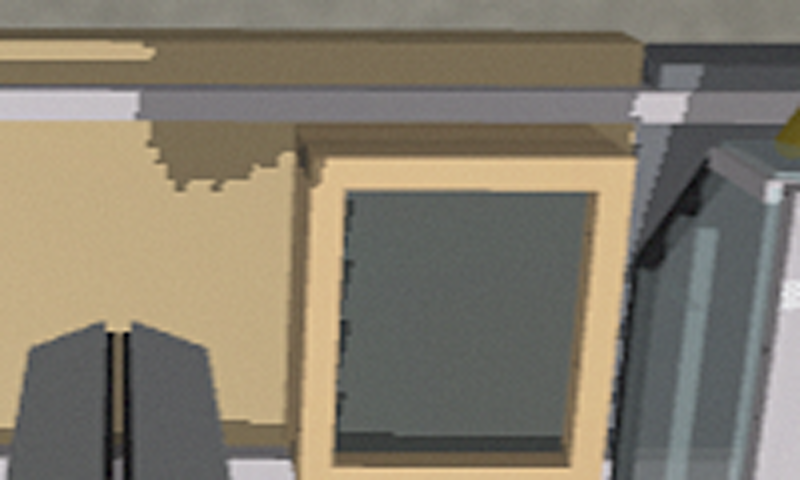

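>>> {"op": "drive_tool", "data": {
  "targets": [
    {"tx": 0,"ty": 0,"tz": -0.05,"wx": 0,"wy": 0,"wz": 0,"claw": -1},
    {"tx": 0.03,"ty": 0.02,"tz": -0.04,"wx": 0,"wy": 0,"wz": 0,"claw": -1},
    {"tx": 0.04,"ty": 0.03,"tz": 0,"wx": 0,"wy": 0,"wz": 0,"claw": 1},
    {"tx": 0.04,"ty": 0.022,"tz": 0,"wx": 0,"wy": -0.1,"wz": 0,"claw": 1},
    {"tx": 0,"ty": 0,"tz": 0,"wx": 0,"wy": -0.15,"wz": 0,"claw": 1},
    {"tx": 0,"ty": 0,"tz": 0,"wx": 0,"wy": -0.15,"wz": 0,"claw": 1},
    {"tx": 0,"ty": 0,"tz": 0,"wx": 0,"wy": -0.15,"wz": 0,"claw": 1},
    {"tx": 0,"ty": 0,"tz": 0,"wx": 0,"wy": -0.148,"wz": 0,"claw": 1}
  ]
}}

```text
time_s: 7.65
ee_pos: [0.5378, 0.0934, 0.1533]
orientation: [179.9, 40.3, 91.3]
ft_force: [0.3, -0.4, -0.8]
opening: 0.0448
```

>>> {"op": "drive_tool", "data": {
  "targets": [
    {"tx": 0,"ty": 0,"tz": 0,"wx": 0,"wy": 0,"wz": 0,"claw": 1},
    {"tx": 0,"ty": 0,"tz": 0,"wx": 0,"wy": 0,"wz": 0,"claw": 1}
  ]
}}

```text
time_s: 7.85
ee_pos: [0.5372, 0.0928, 0.1518]
orientation: [-179.9, 40.1, 91.4]
ft_force: [-0.6, -0.5, 0.7]
opening: 0.0612
```

```bash
cat >> h.py <<'E'
def rep():
    s=bot.state();R=Rt(s['orientation']);a=P[2]
    B=np.array([[np.cos(a),np.sin(a),0],[-np.sin(a),np.cos(a),0],[0,0,1]])@R
    t=np.r_[w2b(s['ee_pos']),1000*s['ee_pos'][2]]
    print('t',round(s['time_s'],2),'j',s['joints'].round(0),'TCPbox',t.round(1),'tip',(t+14*B[:,2]).round(1),'f',s['ft_force'].round(1),'open',round(s['opening'],4));print('toolaxes box x,y,z',B.T.round(3).tolist())
    return s,B,t
E
python3 - <<'E'
from h import *
s,B,t=rep()
im=bot.read_camera('wrist');cv2.imwrite('pics/w5.png',im)
c=bot.read_camera('side');cv2.imwrite('pics/s5.png',c)
E
```

```text
t 7.85 j [-72.  39.  50. 108.   8.  62. -29.] TCPbox [-107.5  -10.3  151.8] tip [-98.5 -10.3 141.1] f [-0.6 -0.5  0.7] open 0.0612
toolaxes box x,y,z [[-0.765, -0.001, -0.643], [-0.001, 1.0, -0.001], [0.643, -0.0, -0.765]]
```

View pics/w5.png

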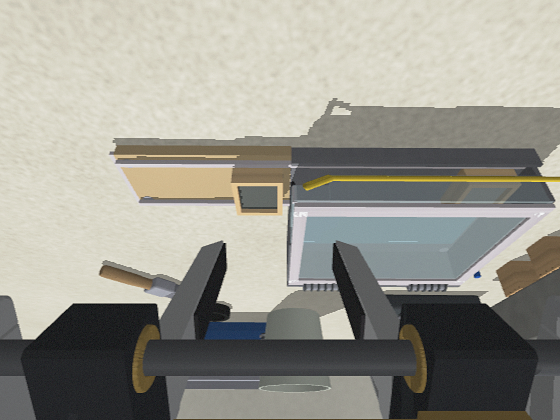

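View pics/s5.png

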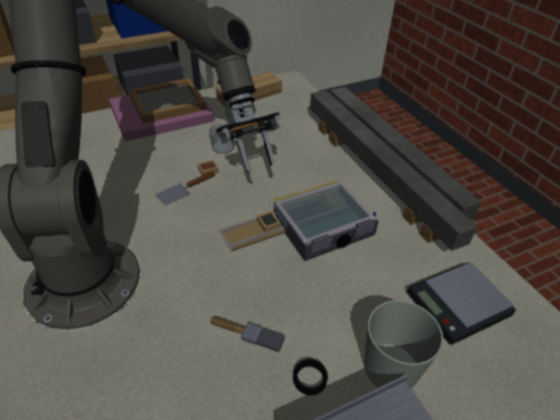

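Run:
```python
from h import *
s=bot.state();W=cam('wrist',s['ee_pos'],s['orientation'])
im=cv2.imread('pics/w5.png');F=3
z=cv2.resize(im[130:250,100:360],None,fx=F,fy=F,interpolation=cv2.INTER_CUBIC)
for b in[(-52,34,45),(-52,132,45),(-32,34,28),(-42,-165,12),(42,-165,12),(-30,0,17),(-40,0,20),(-28,-55,34),(-28,-7,34),(28,-7,34),(28,-55,34)]:
    u=proj(W,b2w(P,b));print(b,u.round(1));cv2.circle(z,(int((u[0]-100+.5)*F),int((u[1]-130+.5)*F)),3,(0,0,255),1)
cv2.imwrite('pics/w5z.png',z)
```

```text
(-52, 34, 45) [330.8 174.5]
(-52, 132, 45) [446.7 174.4]
(-32, 34, 28) [326.5 174. ]
(-42, -165, 12) [111.6 153.9]
(42, -165, 12) [142.2 204.9]
(-30, 0, 17) [289.5 166.4]
(-40, 0, 20) [289.8 161.7]
(-28, -55, 34) [230.2 181.9]
(-28, -7, 34) [282.1 181.9]
(28, -7, 34) [281.8 214.6]
(28, -55, 34) [236.6 214.6]
```

View pics/w5z.png

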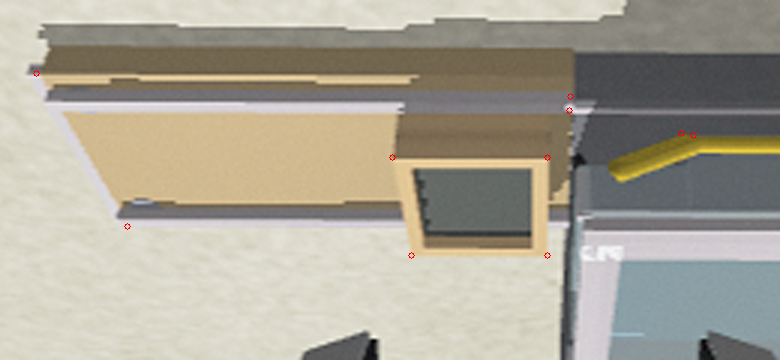

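>>> {"op": "drive_tool", "data": {
  "targets": [
    {"tx": 0.0165,"ty": -0.003,"tz": 0.032,"wx": 0,"wy": 0,"wz": 0,"claw": 1},
    {"tx": 0.0165,"ty": 0,"tz": 0.032,"wx": 0,"wy": 0,"wz": 0,"claw": 1},
    {"tx": 0.0165,"ty": 0,"tz": 0.0315,"wx": 0,"wy": 0,"wz": 0,"claw": 1},
    {"tx": 0,"ty": 0,"tz": 0,"wx": 0,"wy": 0,"wz": 0,"claw": 1},
    {"tx": 0,"ty": 0,"tz": 0,"wx": 0,"wy": 0,"wz": 0,"claw": 1}
  ]
}}

```text
time_s: 8.45
ee_pos: [0.5357, 0.0681, 0.0491]
orientation: [180.0, 39.9, 91.1]
ft_force: [0.1, 0.1, 0.9]
opening: 0.0938
```

Run:
```python
from h import *
s,B,t=rep()
im=bot.read_camera('wrist');cv2.imwrite('pics/w6.png',im)
```

```text
t 8.45 j [-67.  47.  45. 112.   5.  51. -30.] TCPbox [-82.9 -12.4  49.1] tip [-73.9 -12.4  38.4] f [0.1 0.1 0.9] open 0.0938
toolaxes box x,y,z [[-0.767, 0.003, -0.642], [0.003, 1.0, 0.001], [0.642, -0.001, -0.767]]
```

View pics/w6.png

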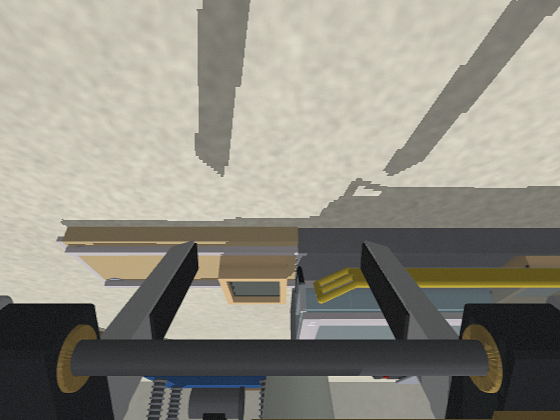

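>>> {"op": "drive_tool", "data": {
  "targets": [
    {"tx": -0.005,"ty": 0,"tz": 0.0065,"wx": 0,"wy": 0,"wz": 0,"claw": 1},
    {"tx": -0.005,"ty": 0,"tz": 0.0065,"wx": 0,"wy": 0,"wz": 0,"claw": 1},
    {"tx": -0.005,"ty": 0,"tz": 0.0065,"wx": 0,"wy": 0,"wz": 0,"claw": 1},
    {"tx": 0,"ty": 0,"tz": 0,"wx": 0,"wy": 0,"wz": 0,"claw": 1}
  ]
}}

```text
time_s: 8.9
ee_pos: [0.5368, 0.0462, 0.042]
orientation: [179.9, 39.8, 91.3]
ft_force: [1.9, 7.6, -4.3]
opening: 0.0942
```

>>> {"op": "drive_tool", "data": {
  "targets": [
    {"tx": -0.004,"ty": 0,"tz": -0.002,"wx": 0,"wy": 0,"wz": 0,"claw": 1},
    {"tx": -0.004,"ty": 0,"tz": -0.003,"wx": 0,"wy": 0,"wz": 0,"claw": 1},
    {"tx": -0.004,"ty": 0,"tz": -0.003,"wx": 0,"wy": 0,"wz": 0,"claw": 1},
    {"tx": 0,"ty": 0,"tz": 0,"wx": 0,"wy": 0,"wz": 0,"claw": 1}
  ]
}}

```text
time_s: 9.3
ee_pos: [0.5372, 0.0437, 0.0561]
orientation: [179.9, 39.7, 91.4]
ft_force: [0.5, 13.3, -3.2]
opening: 0.0942
```

Run:
```python
from h import *
s,B,t=rep()
im=bot.read_camera('wrist');cv2.imwrite('pics/w7.png',im)
```

```text
t 9.3 j [-66.  46.  46. 113.   6.  49. -29.] TCPbox [-58.5 -11.4  56.1] tip [-49.5 -11.4  45.3] f [ 0.5 13.3 -3.2] open 0.0942
toolaxes box x,y,z [[-0.769, -0.001, -0.639], [-0.003, 1.0, 0.002], [0.639, 0.003, -0.769]]
```

View pics/w7.png

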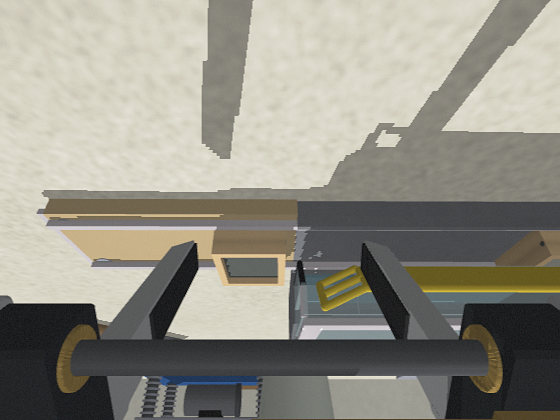

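Run:
```python
from h import *
im=cv2.imread('pics/w7.png')
cv2.imwrite('pics/w7z.png',cv2.resize(im[220:350,260:460],None,fx=4,fy=4,interpolation=cv2.INTER_CUBIC))
im=bot.read_camera('side')
cv2.imwrite('pics/s7z.png',cv2.resize(im[160:280,210:390],None,fx=4.4,fy=4.4,interpolation=cv2.INTER_CUBIC))
W=cam('wrist',*[bot.state()[k] for k in('ee_pos','orientation')])
for a in(0,.05,.1):
  for x,y,z in((-52,34,45),(-52,180,45),(-32,180,28)):
    r=np.array([x-157,z-62]);X=(157+r[0]*np.cos(a)+r[1]*np.sin(a),y,62-r[0]*np.sin(a)+r[1]*np.cos(a));print(a,np.round(X),proj(W,b2w(P,X)).round())
```

```text
0 [-52.  34.  45.] [359. 254.]
0 [-52. 180.  45.] [615. 254.]
0 [-32. 180.  28.] [574. 244.]
0.05 [-53.  34.  55.] [361. 271.]
0.05 [-53. 180.  55.] [626. 271.]
0.05 [-33. 180.  37.] [584. 256.]
0.1 [-53.  34.  66.] [364. 289.]
0.1 [-53. 180.  66.] [637. 289.]
0.1 [-34. 180.  47.] [593. 270.]
```

View pics/w7z.png

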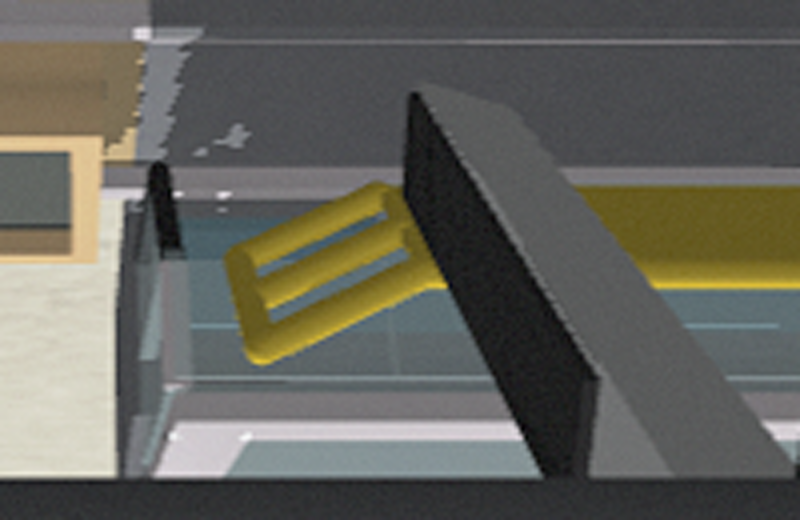

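View pics/s7z.png

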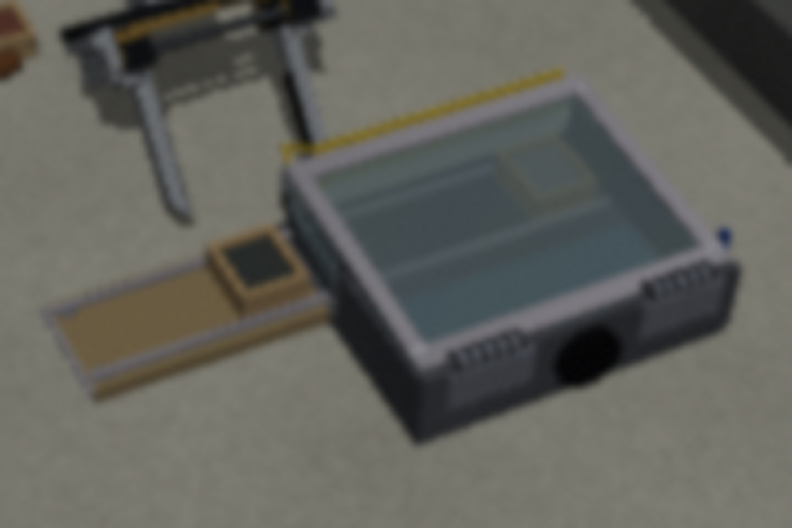

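>>> {"op": "drive_tool", "data": {
  "targets": [
    {"tx": -0.0032,"ty": 0,"tz": -0.004,"wx": 0,"wy": 0,"wz": 0,"claw": 1},
    {"tx": -0.0032,"ty": 0,"tz": -0.004,"wx": 0,"wy": 0,"wz": 0,"claw": 1},
    {"tx": -0.0032,"ty": 0,"tz": -0.004,"wx": 0,"wy": 0,"wz": 0,"claw": 1},
    {"tx": 0,"ty": 0,"tz": 0,"wx": 0,"wy": 0,"wz": 0,"claw": 1}
  ]
}}

```text
time_s: 9.8
ee_pos: [0.5368, 0.0427, 0.0718]
orientation: [179.9, 39.8, 91.3]
ft_force: [1.1, 7.8, -3.5]
opening: 0.0941
```

```bash
cat >> h.py <<'E'
def cov(a,x,y,z):
    r=np.array([x-157,z-62]);return (157+r[0]*np.cos(a)+r[1]*np.sin(a),y,62-r[0]*np.sin(a)+r[1]*np.cos(a))
E
python3 - <<'E'
from h import *
s,B,t=rep()
im=bot.read_camera('wrist');cv2.imwrite('pics/w8.png',im)
W=cam('wrist',s['ee_pos'],s['orientation'])
for a in(.1,.15,.2,.25): print(a,[proj(W,b2w(P,cov(a,*q))).round().tolist() for q in((-52,34,45),(-52,100,45),(-32,100,28))])
E
```

```text
t 9.8 j [-67.  44.  47. 113.   7.  51. -29.] TCPbox [-57.4 -11.9  71.8] tip [-48.4 -11.9  61. ] f [ 1.1  7.8 -3.5] open 0.0941
toolaxes box x,y,z [[-0.768, -0.0, -0.641], [-0.001, 1.0, 0.001], [0.641, 0.002, -0.768]]
0.1 [[361.0, 261.0], [479.0, 261.0], [455.0, 246.0]]
0.15 [[363.0, 279.0], [485.0, 279.0], [460.0, 259.0]]
0.2 [[366.0, 298.0], [491.0, 299.0], [465.0, 274.0]]
0.25 [[368.0, 319.0], [497.0, 319.0], [470.0, 290.0]]
```

View pics/w8.png

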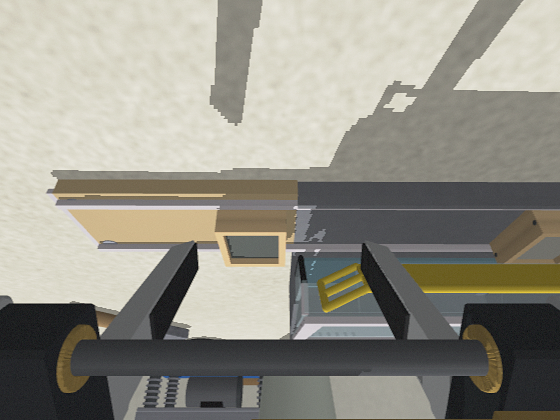

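>>> {"op": "drive_tool", "data": {
  "targets": [
    {"tx": -0.0032,"ty": 0,"tz": -0.004,"wx": 0,"wy": 0,"wz": 0,"claw": 1},
    {"tx": -0.0032,"ty": 0,"tz": -0.004,"wx": 0,"wy": 0,"wz": 0,"claw": 1},
    {"tx": 0,"ty": 0,"tz": 0.008,"wx": 0,"wy": 0,"wz": 0,"claw": 1},
    {"tx": 0,"ty": 0,"tz": 0.008,"wx": 0,"wy": 0,"wz": 0,"claw": 1},
    {"tx": 0,"ty": 0,"tz": 0.008,"wx": 0,"wy": 0,"wz": 0,"claw": 1},
    {"tx": 0,"ty": 0,"tz": 0,"wx": 0,"wy": 0,"wz": 0,"claw": 1}
  ]
}}

```text
time_s: 10.45
ee_pos: [0.5371, 0.0281, 0.0624]
orientation: [179.9, 39.8, 91.4]
ft_force: [0.2, 13.0, -4.4]
opening: 0.0941
```

Run:
```python
from h import *
s,B,t=rep()
im=bot.read_camera('wrist');cv2.imwrite('pics/w9.png',im)
W=cam('wrist',s['ee_pos'],s['orientation'])
for a in(.15,.2,.25,.3): print(a,[proj(W,b2w(P,cov(a,*q))).round().tolist() for q in((-52,34,45),(-52,80,45),(-32,80,28))])
```

```text
t 10.45 j [-66.  45.  47. 114.   7.  49. -28.] TCPbox [-42.9 -11.9  62.4] tip [-33.9 -11.9  51.7] f [ 0.2 13.  -4.4] open 0.0941
toolaxes box x,y,z [[-0.768, -0.002, -0.64], [-0.003, 1.0, 0.001], [0.64, 0.002, -0.768]]
0.15 [[372.0, 286.0], [466.0, 286.0], [441.0, 263.0]]
0.2 [[375.0, 308.0], [472.0, 308.0], [446.0, 280.0]]
0.25 [[378.0, 331.0], [477.0, 331.0], [450.0, 297.0]]
0.3 [[381.0, 356.0], [483.0, 356.0], [455.0, 315.0]]
```

View pics/w9.png

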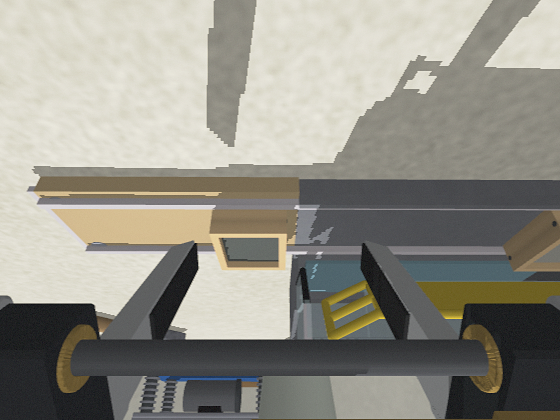

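>>> {"op": "drive_tool", "data": {
  "targets": [
    {"tx": 0,"ty": 0,"tz": 0.008,"wx": 0,"wy": 0,"wz": 0,"claw": 1},
    {"tx": 0,"ty": 0,"tz": 0.008,"wx": 0,"wy": 0,"wz": 0,"claw": 1},
    {"tx": 0,"ty": 0,"tz": 0.008,"wx": 0,"wy": 0,"wz": 0,"claw": 1},
    {"tx": 0,"ty": 0,"tz": 0,"wx": 0,"wy": 0,"wz": 0,"claw": 1},
    {"tx": 0,"ty": 0,"tz": 0,"wx": 0,"wy": 0,"wz": 0,"claw": 1}
  ]
}}

```text
time_s: 11.0
ee_pos: [0.5377, 0.013, 0.0444]
orientation: [179.9, 39.8, 91.4]
ft_force: [0.3, 14.8, -3.1]
opening: 0.0939
```

Run:
```python
from h import *
s,B,t=rep()
im=bot.read_camera('wrist');cv2.imwrite('pics/w10.png',im)
W=cam('wrist',s['ee_pos'],s['orientation'])
for a in(.15,.2,.25,.3): print(a,[proj(W,b2w(P,cov(a,*q))).round().tolist() for q in((-52,34,45),(-52,80,45),(-32,80,28))])
im=bot.read_camera('side')
cv2.imwrite('pics/s10z.png',cv2.resize(im[140:280,200:390],None,fx=4.2,fy=4.2,interpolation=cv2.INTER_CUBIC))
```

```text
t 11.0 j [-64.  47.  46. 115.   7.  46. -28.] TCPbox [-27.8 -11.7  44.4] tip [-18.8 -11.7  33.7] f [ 0.3 14.8 -3.1] open 0.0939
toolaxes box x,y,z [[-0.768, -0.002, -0.64], [-0.003, 1.0, 0.001], [0.64, 0.003, -0.768]]
0.15 [[387.0, 314.0], [495.0, 314.0], [462.0, 284.0]]
0.2 [[390.0, 340.0], [503.0, 340.0], [469.0, 303.0]]
0.25 [[394.0, 369.0], [511.0, 369.0], [475.0, 324.0]]
0.3 [[398.0, 399.0], [518.0, 399.0], [480.0, 346.0]]
```

View pics/w10.png

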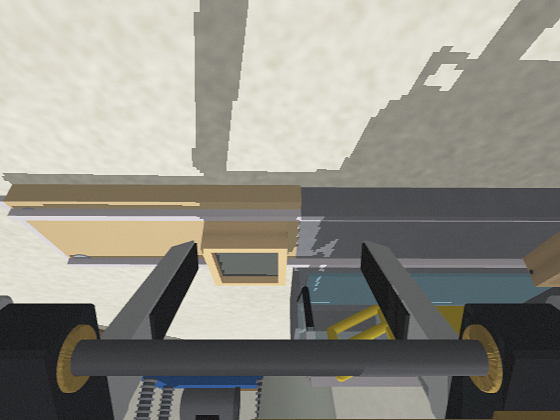

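View pics/s10z.png

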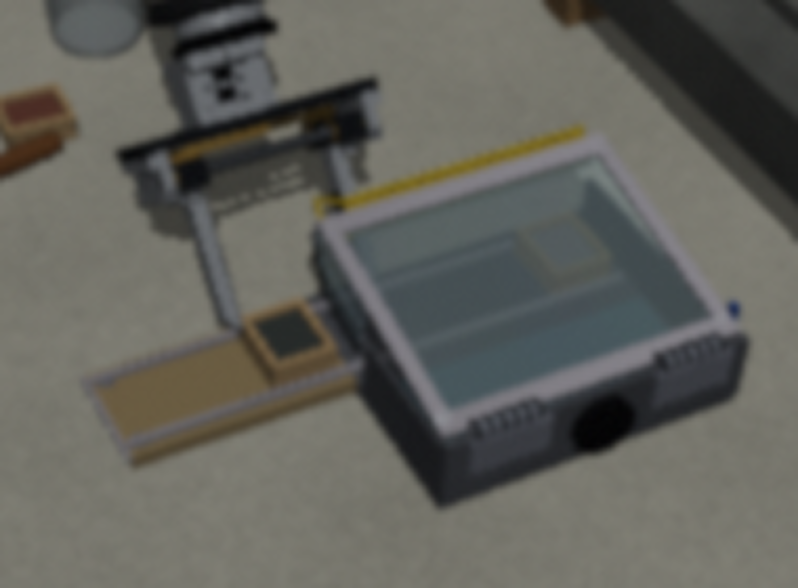

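>>> {"op": "drive_tool", "data": {
  "targets": [
    {"tx": -0.003,"ty": 0,"tz": 0.005,"wx": 0,"wy": 0,"wz": 0,"claw": 1},
    {"tx": 0,"ty": 0,"tz": 0.005,"wx": 0,"wy": 0,"wz": 0,"claw": 1},
    {"tx": 0,"ty": 0,"tz": 0.004,"wx": 0,"wy": 0,"wz": 0,"claw": 1},
    {"tx": 0,"ty": 0,"tz": 0,"wx": 0,"wy": 0,"wz": 0,"claw": 1},
    {"tx": 0,"ty": 0,"tz": 0,"wx": 0,"wy": 0,"wz": 0,"claw": 1}
  ]
}}

```text
time_s: 11.6
ee_pos: [0.5382, 0.0021, 0.0356]
orientation: [179.9, 39.8, 91.4]
ft_force: [1.5, 17.1, -3.4]
opening: 0.0941
```

Run:
```python
from h import *
s,B,t=rep()
im=bot.read_camera('wrist');cv2.imwrite('pics/w11.png',im)
W=cam('wrist',s['ee_pos'],s['orientation']);S=cam('side')
for a in(.15,.2,.25,.3): print(a,[proj(W,b2w(P,cov(a,*q))).round().tolist() for q in((-52,80,45),(-32,80,28))],proj(S,b2w(P,cov(a,-52,230,45))).round(1))
im=bot.read_camera('side')
cv2.imwrite('pics/s11z.png',cv2.resize(im[140:280,200:390],None,fx=4.2,fy=4.2,interpolation=cv2.INTER_CUBIC))
```

```text
t 11.6 j [-63.  47.  46. 116.   7.  44. -28.] TCPbox [-16.9 -11.4  35.6] tip [ -7.9 -11.4  24.9] f [ 1.5 17.1 -3.4] open 0.0941
toolaxes box x,y,z [[-0.768, -0.002, -0.64], [-0.003, 1.0, 0.001], [0.64, 0.003, -0.768]]
0.15 [[518.0, 328.0], [478.0, 294.0]] [337.  172.9]
0.2 [[527.0, 358.0], [486.0, 315.0]] [337.5 170.4]
0.25 [[537.0, 391.0], [493.0, 338.0]] [338.2 168. ]
0.3 [[546.0, 425.0], [500.0, 362.0]] [338.9 165.7]
```

View pics/w11.png

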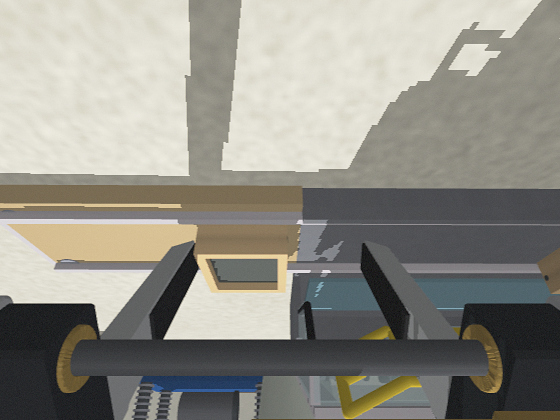

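View pics/s11z.png

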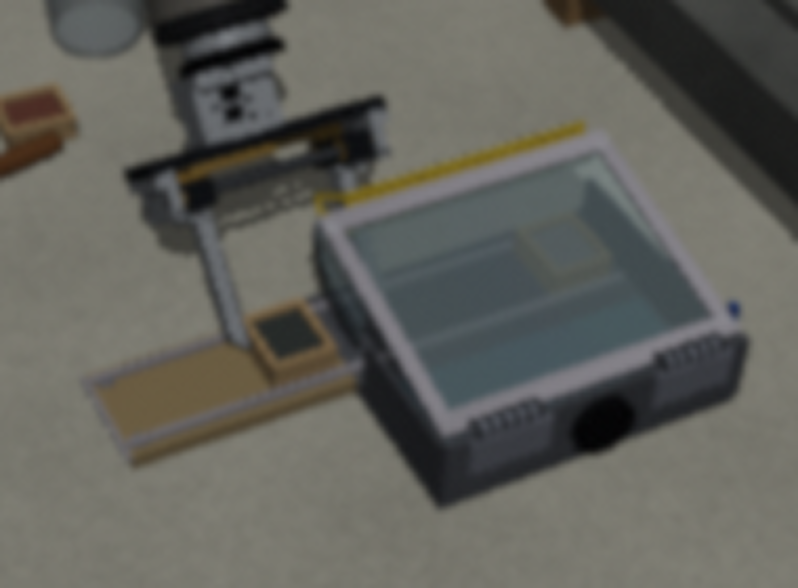

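>>> {"op": "drive_tool", "data": {
  "targets": [
    {"tx": 0,"ty": 0.004,"tz": 0,"wx": 0,"wy": 0,"wz": 0,"claw": 1},
    {"tx": 0,"ty": 0.004,"tz": 0,"wx": 0,"wy": 0,"wz": 0,"claw": 1},
    {"tx": 0,"ty": 0.004,"tz": 0,"wx": 0,"wy": 0,"wz": 0,"claw": 1},
    {"tx": 0,"ty": 0.004,"tz": 0,"wx": 0,"wy": 0,"wz": 0,"claw": 1},
    {"tx": 0,"ty": 0.004,"tz": 0,"wx": 0,"wy": 0,"wz": 0,"claw": 1}
  ]
}}

```text
time_s: 12.2
ee_pos: [0.556, -0.0001, 0.0359]
orientation: [-179.9, 40.0, 91.3]
ft_force: [-4.7, 6.1, -4.1]
opening: 0.0943
```

Run:
```python
from h import *
s,B,t=rep()
im=bot.read_camera('wrist');cv2.imwrite('pics/w12.png',im)
im=bot.read_camera('side')
cv2.imwrite('pics/s12z.png',cv2.resize(im[140:280,200:390],None,fx=4.2,fy=4.2,interpolation=cv2.INTER_CUBIC))
```

```text
t 12.2 j [-61.  48.  45. 113.   7.  45. -27.] TCPbox [-14.2   6.3  35.9] tip [-5.2  6.3 25.2] f [-4.7  6.1 -4.1] open 0.0943
toolaxes box x,y,z [[-0.766, -0.0, -0.642], [0.001, 1.0, -0.002], [0.642, -0.002, -0.766]]
```

View pics/w12.png

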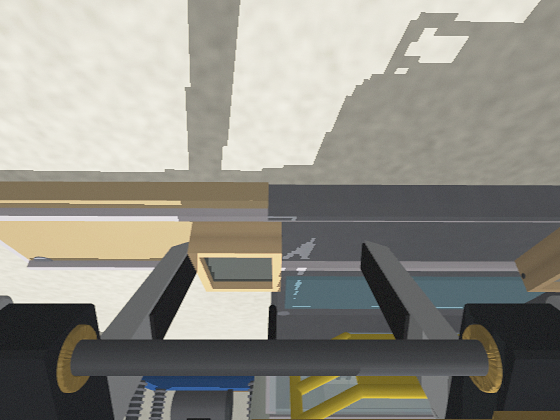

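View pics/s12z.png

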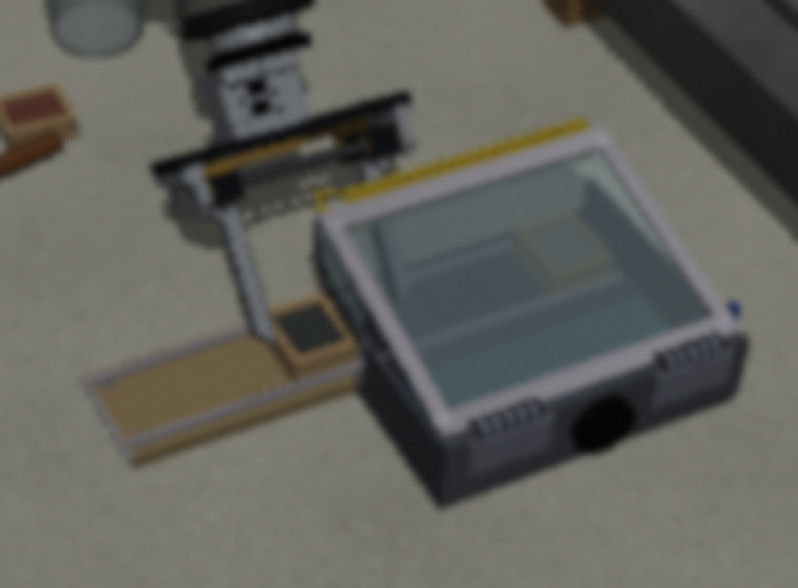

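>>> {"op": "drive_tool", "data": {
  "targets": [
    {"tx": 0,"ty": 0.004,"tz": 0,"wx": 0,"wy": 0,"wz": 0,"claw": 1},
    {"tx": 0,"ty": 0.004,"tz": 0,"wx": 0,"wy": 0,"wz": 0,"claw": 1},
    {"tx": 0,"ty": 0.004,"tz": 0,"wx": 0,"wy": 0,"wz": 0,"claw": 1},
    {"tx": 0,"ty": 0.004,"tz": 0,"wx": 0,"wy": 0,"wz": 0,"claw": 1},
    {"tx": 0,"ty": 0.004,"tz": 0,"wx": 0,"wy": 0,"wz": 0,"claw": 1},
    {"tx": 0,"ty": 0.004,"tz": 0,"wx": 0,"wy": 0,"wz": 0,"claw": 1}
  ]
}}

```text
time_s: 12.9
ee_pos: [0.5797, 0.0002, 0.0359]
orientation: [-179.8, 40.0, 91.3]
ft_force: [-7.0, 4.0, -3.2]
opening: 0.0939
```

Run:
```python
from h import *
s,B,t=rep()
im=bot.read_camera('wrist');cv2.imwrite('pics/w13.png',im)
im=bot.read_camera('side')
cv2.imwrite('pics/s13z.png',cv2.resize(im[140:280,200:390],None,fx=4.2,fy=4.2,interpolation=cv2.INTER_CUBIC))
```

```text
t 12.9 j [-59.  49.  45. 110.   7.  46. -26.] TCPbox [-14.   30.1  35.9] tip [-5.  30.1 25.2] f [-7.   4.  -3.2] open 0.0939
toolaxes box x,y,z [[-0.766, -0.0, -0.643], [0.002, 1.0, -0.002], [0.643, -0.003, -0.766]]
```

View pics/w13.png

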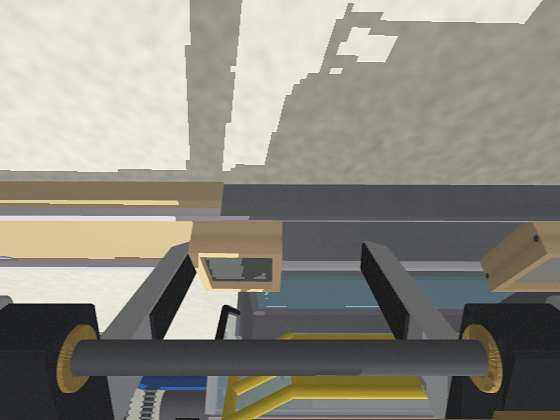

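View pics/s13z.png

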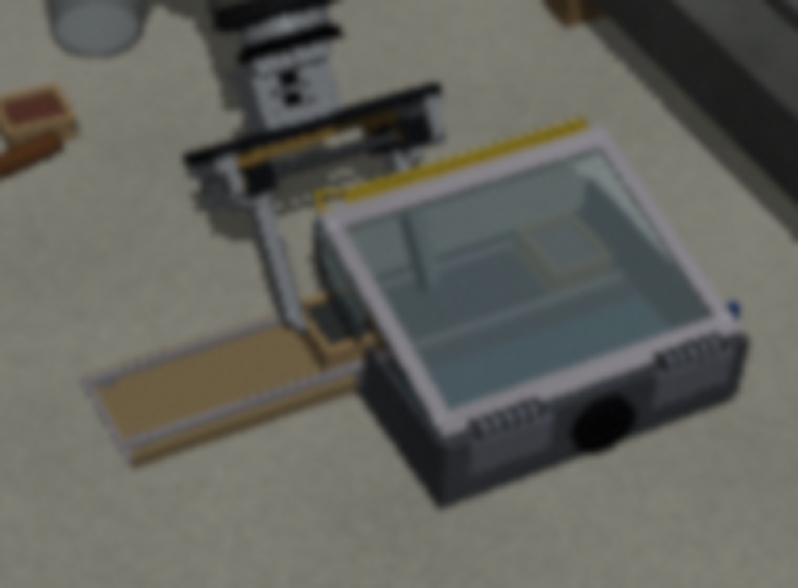

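>>> {"op": "drive_tool", "data": {
  "targets": [
    {"tx": 0,"ty": 0.004,"tz": 0,"wx": 0,"wy": 0,"wz": 0,"claw": 1},
    {"tx": 0,"ty": 0.004,"tz": 0,"wx": 0,"wy": 0,"wz": 0,"claw": 1},
    {"tx": 0,"ty": 0.004,"tz": 0,"wx": 0,"wy": 0,"wz": 0,"claw": 1},
    {"tx": 0,"ty": 0.004,"tz": 0,"wx": 0,"wy": 0,"wz": 0,"claw": 1}
  ]
}}

```text
time_s: 13.4
ee_pos: [0.5957, 0.0005, 0.0359]
orientation: [-179.8, 40.0, 91.3]
ft_force: [-6.4, 5.3, -2.7]
opening: 0.094
```

>>> {"op": "drive_tool", "data": {
  "targets": [
    {"tx": 0,"ty": 0.004,"tz": 0,"wx": 0,"wy": 0,"wz": 0,"claw": 1},
    {"tx": 0,"ty": 0.004,"tz": 0,"wx": 0,"wy": 0,"wz": 0,"claw": 1},
    {"tx": 0,"ty": 0.004,"tz": 0,"wx": 0,"wy": 0,"wz": 0,"claw": 1},
    {"tx": 0,"ty": 0.004,"tz": 0,"wx": 0,"wy": 0,"wz": 0,"claw": 1},
    {"tx": 0,"ty": 0.003,"tz": 0,"wx": 0,"wy": 0,"wz": 0,"claw": 1},
    {"tx": 0,"ty": 0,"tz": 0,"wx": 0,"wy": 0,"wz": 0,"claw": 1},
    {"tx": 0,"ty": 0,"tz": 0,"wx": 0,"wy": 0,"wz": 0,"claw": 1}
  ]
}}

```text
time_s: 14.1
ee_pos: [0.6152, 0.001, 0.036]
orientation: [-179.9, 40.0, 91.3]
ft_force: [-3.4, 4.4, -3.6]
opening: 0.0943
```

Run:
```python
from h import *
s,B,t=rep()
im=bot.read_camera('wrist');cv2.imwrite('pics/w14.png',im)
W=cam('wrist',s['ee_pos'],s['orientation'])
for b in[(-28,16,34),(-28,64,34),(-28,16,12),(-28,64,12),(-28,64,17)]:print(b,proj(W,b2w(P,b)).round())
im=bot.read_camera('side')
cv2.imwrite('pics/s14z.png',cv2.resize(im[140:280,200:390],None,fx=4.2,fy=4.2,interpolation=cv2.INTER_CUBIC))
```

```text
t 14.1 j [-57.  51.  44. 106.   6.  48. -24.] TCPbox [-14.   65.5  36. ] tip [-5.  65.5 25.3] f [-3.4  4.4 -3.6] open 0.0943
toolaxes box x,y,z [[-0.766, 0.0, -0.643], [0.001, 1.0, -0.001], [0.643, -0.002, -0.766]]
(-28, 16, 34) [180. 252.]
(-28, 64, 34) [275. 252.]
(-28, 16, 12) [187. 215.]
(-28, 64, 12) [276. 215.]
(-28, 64, 17) [276. 223.]
```

View pics/w14.png

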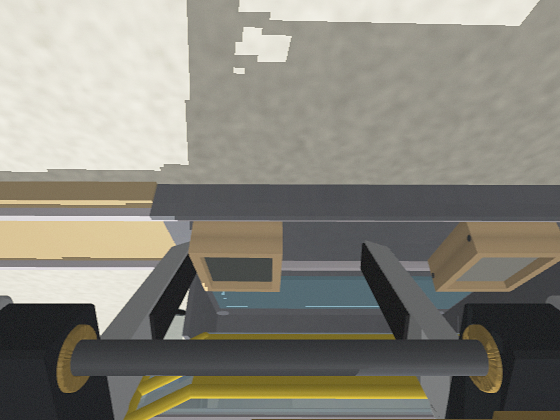

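View pics/s14z.png

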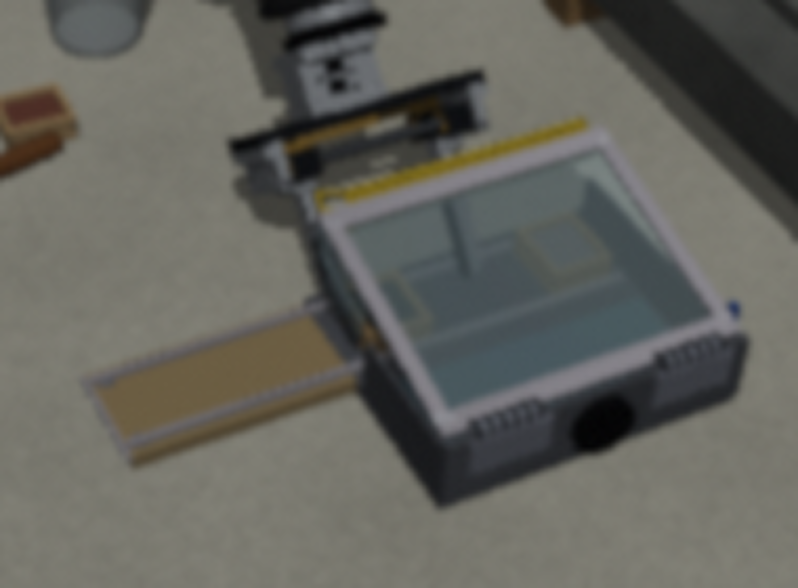

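>>> {"op": "drive_tool", "data": {
  "targets": [
    {"tx": 0,"ty": -0.004,"tz": 0,"wx": 0,"wy": 0,"wz": 0,"claw": 1},
    {"tx": 0,"ty": -0.006,"tz": 0,"wx": 0,"wy": 0,"wz": 0,"claw": 1},
    {"tx": 0,"ty": -0.006,"tz": 0,"wx": 0,"wy": 0,"wz": 0,"claw": 1},
    {"tx": 0,"ty": -0.006,"tz": 0,"wx": 0,"wy": 0,"wz": 0,"claw": 1},
    {"tx": 0,"ty": -0.006,"tz": 0,"wx": 0,"wy": 0,"wz": 0,"claw": 1},
    {"tx": 0,"ty": 0,"tz": 0,"wx": 0,"wy": 0,"wz": 0,"claw": 1}
  ]
}}

```text
time_s: 14.8
ee_pos: [0.5878, 0.0012, 0.0363]
orientation: [180.0, 39.9, 91.3]
ft_force: [-1.5, 6.3, -4.4]
opening: 0.094
```

Run:
```python
from h import *
s,B,t=rep()
im=bot.read_camera('wrist');cv2.imwrite('pics/w15.png',im)
W=cam('wrist',s['ee_pos'],s['orientation'])
for b in[(-28,18,34),(-28,66,34)]:print(b,proj(W,b2w(P,b)).round())
```

```text
t 14.8 j [-59.  49.  45. 109.   7.  47. -25.] TCPbox [-14.8  38.2  36.3] tip [-5.8 38.2 25.5] f [-1.5  6.3 -4.4] open 0.094
toolaxes box x,y,z [[-0.767, -0.0, -0.642], [-0.001, 1.0, 0.001], [0.642, 0.001, -0.767]]
(-28, 18, 34) [239. 252.]
(-28, 66, 34) [333. 252.]
```

View pics/w15.png

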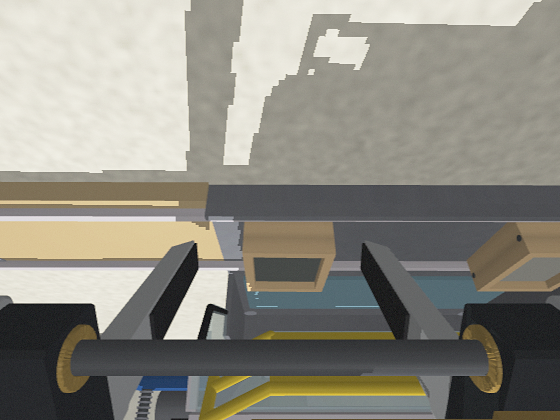

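>>> {"op": "drive_tool", "data": {
  "targets": [
    {"tx": 0,"ty": 0,"tz": -0.008,"wx": 0,"wy": 0,"wz": 0,"claw": 1},
    {"tx": 0,"ty": 0,"tz": -0.01,"wx": 0,"wy": 0,"wz": 0,"claw": 1},
    {"tx": 0,"ty": 0,"tz": -0.01,"wx": 0,"wy": 0,"wz": 0,"claw": 1},
    {"tx": 0,"ty": 0,"tz": -0.01,"wx": 0,"wy": 0,"wz": 0,"claw": 1},
    {"tx": 0,"ty": 0,"tz": -0.01,"wx": 0,"wy": 0,"wz": 0,"claw": 1},
    {"tx": 0,"ty": 0,"tz": -0.009,"wx": 0,"wy": 0,"wz": 0,"claw": 1},
    {"tx": 0,"ty": 0,"tz": 0,"wx": 0,"wy": 0,"wz": 0,"claw": 1}
  ]
}}

```text
time_s: 15.55
ee_pos: [0.5877, 0.0389, 0.0805]
orientation: [179.9, 39.9, 91.3]
ft_force: [-0.3, 8.4, -3.9]
opening: 0.094
```

Run:
```python
from h import *
s,B,t=rep()
im=bot.read_camera('wrist');cv2.imwrite('pics/w16.png',im)
```

```text
t 15.55 j [-62.  46.  46. 107.   7.  53. -26.] TCPbox [-52.5  38.9  80.5] tip [-43.5  38.9  69.8] f [-0.3  8.4 -3.9] open 0.094
toolaxes box x,y,z [[-0.767, 0.0, -0.641], [-0.001, 1.0, 0.001], [0.641, 0.001, -0.767]]
```

View pics/w16.png

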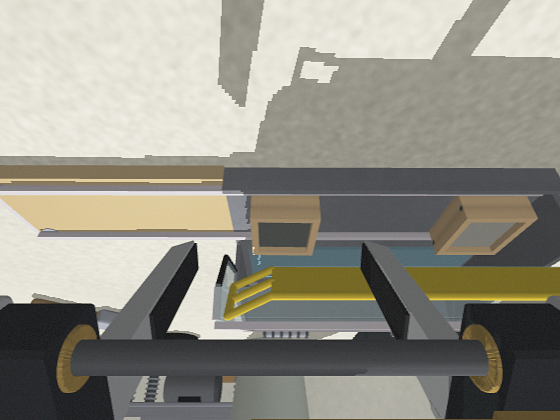

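Still holding the cover at ~0.2 rad; now lower it gently, with the finger drawing out.

>>> {"op": "drive_tool", "data": {
  "targets": [
    {"tx": 0.005,"ty": 0,"tz": 0.0034,"wx": 0,"wy": 0,"wz": 0,"claw": 1},
    {"tx": 0.005,"ty": 0,"tz": 0.0034,"wx": 0,"wy": 0,"wz": 0,"claw": 1},
    {"tx": 0.005,"ty": 0,"tz": 0.0034,"wx": 0,"wy": 0,"wz": 0,"claw": 1},
    {"tx": 0.005,"ty": 0,"tz": 0.0034,"wx": 0,"wy": 0,"wz": 0,"claw": 1},
    {"tx": 0.005,"ty": 0,"tz": 0.0034,"wx": 0,"wy": 0,"wz": 0,"claw": 1},
    {"tx": 0.005,"ty": 0,"tz": 0.0034,"wx": 0,"wy": 0,"wz": 0,"claw": 1},
    {"tx": 0.005,"ty": 0,"tz": 0.0034,"wx": 0,"wy": 0,"wz": 0,"claw": 1},
    {"tx": 0,"ty": 0,"tz": 0,"wx": 0,"wy": 0,"wz": 0,"claw": 1}
  ]
}}

```text
time_s: 16.4
ee_pos: [0.5867, 0.0485, 0.0386]
orientation: [-179.9, 40.0, 91.3]
ft_force: [-0.3, -0.7, -0.2]
opening: 0.0937
```

Run:
```python
from h import *
s,B,t=rep()
im=bot.read_camera('wrist');cv2.imwrite('pics/w17.png',im)
W=cam('wrist',s['ee_pos'],s['orientation'])
for a in(0,.03,.06): print(a,[proj(W,b2w(P,cov(a,*q))).round().tolist() for q in((-52,34,45),(-52,80,45),(-32,80,28))])
```

```text
t 16.4 j [-62.  50.  44. 107.   5.  51. -27.] TCPbox [-62.1  38.1  38.6] tip [-53.1  38.1  27.9] f [-0.3 -0.7 -0.2] open 0.0937
toolaxes box x,y,z [[-0.766, 0.0, -0.643], [0.001, 1.0, -0.001], [0.643, -0.001, -0.766]]
0 [[271.0, 285.0], [355.0, 285.0], [346.0, 271.0]]
0.03 [[271.0, 296.0], [356.0, 296.0], [347.0, 279.0]]
0.06 [[271.0, 308.0], [358.0, 308.0], [348.0, 287.0]]
```

View pics/w17.png

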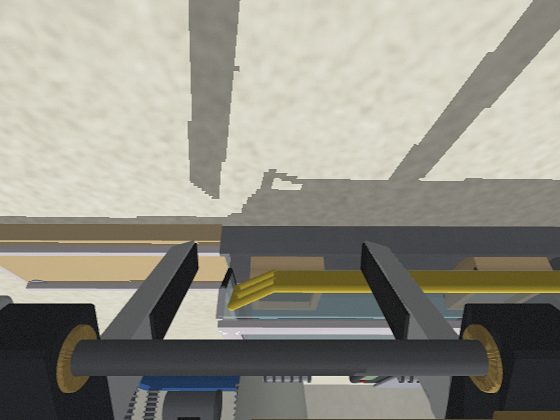

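>>> {"op": "drive_tool", "data": {
  "targets": [
    {"tx": 0.012,"ty": 0,"tz": -0.01,"wx": 0,"wy": 0,"wz": 0,"claw": 1},
    {"tx": 0.015,"ty": 0,"tz": -0.0125,"wx": 0,"wy": 0,"wz": 0,"claw": 1},
    {"tx": 0.015,"ty": 0,"tz": -0.0125,"wx": 0,"wy": 0,"wz": 0,"claw": 1},
    {"tx": 0,"ty": 0,"tz": -0.03,"wx": 0,"wy": 0,"wz": 0,"claw": 1},
    {"tx": 0,"ty": 0,"tz": -0.04,"wx": 0,"wy": 0,"wz": 0,"claw": 1},
    {"tx": 0,"ty": 0,"tz": -0.03,"wx": 0,"wy": 0,"wz": 0,"claw": 1},
    {"tx": 0,"ty": 0,"tz": 0,"wx": 0,"wy": 0,"wz": 0,"claw": 1},
    {"tx": 0,"ty": 0,"tz": 0,"wx": 0,"wy": 0,"wz": 0,"claw": 1}
  ]
}}

```text
time_s: 17.25
ee_pos: [0.5842, 0.1694, 0.1156]
orientation: [180.0, 39.9, 91.4]
ft_force: [-0.2, 0.4, -0.2]
opening: 0.0939
```

Run:
```python
from h import *
s,B,t=rep()
im=bot.read_camera('wrist');W=cam('wrist',s['ee_pos'],s['orientation'])
for a in(0,.03,.06): print(a,[proj(W,b2w(P,cov(a,*q))).round().tolist() for q in((-52,34,45),(-52,80,45))])
for b in [(-28,20,34),(-28,68,34),(28,68,34),(28,20,34)]:
    u=proj(W,b2w(P,b));print(b,u.round());cv2.circle(im,(int(u[0]),int(u[1])),2,(0,0,255),1)
cv2.imwrite('pics/w18.png',im)
im=bot.read_camera('side');cv2.imwrite('pics/s18.png',im)
cv2.imwrite('pics/s18z.png',cv2.resize(im[140:280,200:390],None,fx=4.2,fy=4.2,interpolation=cv2.INTER_CUBIC))
```

```text
t 17.25 j [-69.  47.  45.  98.   4.  66. -30.] TCPbox [-183.1   38.3  115.6] tip [-174.1   38.3  104.9] f [-0.2  0.4 -0.2] open 0.0939
toolaxes box x,y,z [[-0.767, -0.001, -0.642], [-0.001, 1.0, 0.0], [0.642, 0.001, -0.767]]
0 [[274.0, 255.0], [321.0, 255.0]]
0.03 [[274.0, 260.0], [322.0, 260.0]]
0.06 [[274.0, 266.0], [322.0, 266.0]]
(-28, 20, 34) [261. 255.]
(-28, 68, 34) [307. 255.]
(28, 68, 34) [303. 276.]
(28, 20, 34) [263. 276.]
```

View pics/w18.png

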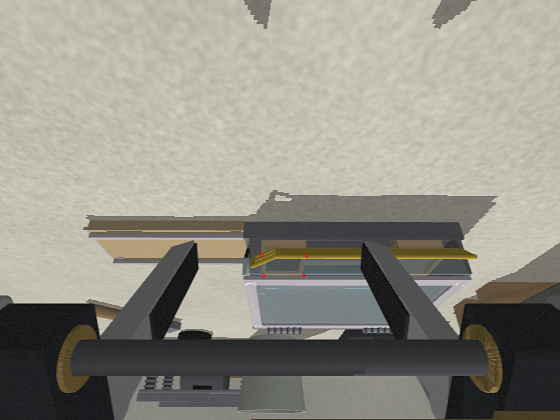

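View pics/s18z.png

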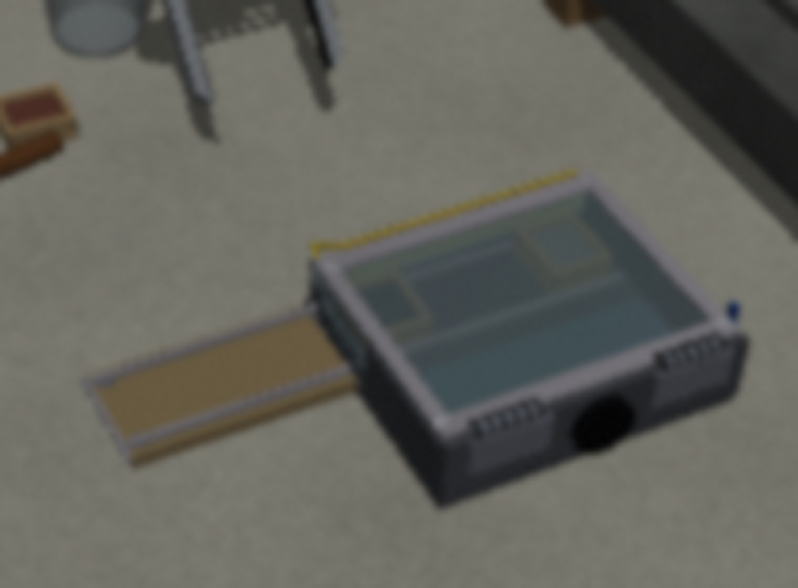

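The cover is shut and the mould sits inside at y ≈ 44 mm. The cured sample is where it was and the arm is clear, so I am handing in.

```bash
python3 -c "
from workcell import bot
print(bot.close_job())"
```

```text
the job is handed in; nothing more can be done
None
```

The fresh sample is in the damp box with the cover shut behind it. I handed the job in at about 17.4 s of the 58 s; no verdict was reported.

- **Pushing to the mouth:** with closed fingers I pushed the mould along the board until its centre was about 31 mm short of the mouth.
- **Holding the cover:** with the jaws fully open and tilted 40°, one fingertip wedged the yellow lip up to about 0.2 rad. The other fingertip waited behind the mould.
- **Pushing in:** I pushed the mould in, drew back about 27 mm so the pushing finger was clear of the mouth, then lowered the cover gently and pulled out.

**Last checks, from the pictures:**
- **Mould:** it stands between the runners with its centre about 43–44 mm past the mouth.
- **Cover:** the lip is where it should be when shut.
- **Cured sample:** it shows no visible movement.
- **Robot:** it touches nothing; the measured forces are about zero.
- **Table:** I did not measure the other things on the table again. The arm's path stayed clear of them, and the spare mould looked unmoved in the last side view.

Two readings stood out. While wedging the lip, the sideways force reached about 17 N, more than the 4–5 N needed to hold the cover up. The two camera views of the cover's angle also differed slightly, 0.205 against about 0.22 rad. Neither was near a limit.

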